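# Pack the smear-sampling caddy

### The job

Pack the sampling caddy with things from the open bench right beside it: stand the shorter of the two square white bottles in its square socket and the narrow lime-lidded jar in its round socket, put the tape roll over its post and lay the card box of slides in its oblong cradle, each fully seated and let go. The bottle and the jar must not tip over on the way, and the taller square bottle and the wide white pot do not belong in the caddy: leave them standing where they are.

Things in the scene. Friction and masses are not known exactly. Their poses are not given: they have to be found in the camera images.
- short_bottle_mid (a point): Shorter of the two square white bottles with white screw caps: body 65 x 64 mm with rounded shoulders, 137 mm tall in all (its label stripe is red); the cap is 46 mm across and is the topmost 20 mm. Point at its centre, half-way up (68.5 mm over its underside); z up, x and y square to its flat sides. 0.3 to 0.55 kg.
- jar_mid (a point): Narrow round white jar with a lime screw lid: 43 mm across (body and lid), 74 mm tall, the lid is the topmost 14 mm. Point at its centre, half-way up (37 mm); z up.
- tape_mid (a point): Black roll of tape lying flat: 60 mm across, 19 mm high, with a round hole about 30 mm across. Point at its centre, half-way up (9.5 mm, in the hole); z up.
- slides_mid (a point): Small plain cream card box of slides lying flat: 54 (x) x 84 (y) x 31 mm. Point at its centre, half-way up (15.5 mm); z up, y along its length.
- square_socket: Caddy insert (white on a light grey plate) with a square walled socket, for the shorter bottle: 82 x 82 mm inside, walls 4 mm, rim 30 mm and socket floor 6 mm over the insert's underside. Origin at the centre of the underside of its 100 (x) x 114 (y) mm base plate, z up. The four inserts lie two by two in an aluminium tray (218 x 246 mm, walls 26 mm high), all turned alike, fixed, in an order that changes.
- round_socket: Caddy insert (white on a light grey plate) with a round walled socket, for the narrow jar: 60 mm inside diameter, wall 4 mm, rim 30 mm and socket floor 8 mm over the insert's underside. Origin at the centre of the underside of its 100 (x) x 114 (y) mm base plate, 5 mm over the bench; z up. Neighbouring inserts are 106 mm apart along x, 120 mm along y.
- spindle: Caddy insert (white on a light grey plate) with a steel post, for the tape roll: the post, 14 mm in diameter, stands at the centre of a round plinth 48 mm across on which the roll rests; plinth top 22 mm, rounded post tip 48 mm over the insert's underside. Origin at the centre of the underside of its 100 (x) x 114 (y) mm base plate; z up.
- cradle: Caddy insert (white on a light grey plate) with an oblong cradle, for the slide box (its length along y): a plinth, top 18 mm over the insert's underside, 70 (x) x 100 (y) mm between four L-shaped corner posts that stand 10 mm above it; between the posts the long sides are open over 70 mm for the fingers. Origin at the centre of the underside of its 100 (x) x 114 (y) mm base plate; z up.
- tall_bottle_mid (a point): Look-alike that stays where it is: taller of the two square white bottles with white caps, 67 x 66 mm, 152 mm tall (its label stripe is blue). Point at its centre, half-way up (76 mm).
- wide_pot_mid (a point): Look-alike that stays where it is: wide round white pot with a ribbed white lid and a small grey knob, 73 mm across, 85 mm tall. Point at its centre, half-way up (42.5 mm).
Things that resemble listed ones, but are neither listed nor needed, are in the scene too. Leave any turquoise look-alike of the part that bears slides_mid alone. Leave any red look-alike of the part that bears jar_mid alone.

How it is judged:
By the outcome, as a careful person would: the job done as asked, in the order asked, and still so for the second after the job is handed in, with the robot touching nothing.
It also fails if it takes over 122 s, if anything falls off the work surface, if the arm or the gripper's body presses on something with over 40 N, if the wrist force passes 120 N, or if a joint passes its speed limit or range.

### The arm

A 7-joint arm with a two-finger parallel gripper is mounted at the origin on a cart in front of the work surface, level with it; the furniture and walls round the work are solid. World frame = base frame: x ahead of the robot, y to its left, z up, the work surface at z = 0. Lengths are in m, angles in degrees, forces in N, time in s.
With the tool pointing down it reaches from about 0.425 to 0.875 m from the base axis. Payload 4.7 kg.
Tool frame: the origin (TCP) lies between the finger pads; the fingertips stand env.finger_overhang ahead of it and the grasp point (between the pads) lies 5 mm behind it (env.finger_overhang is the distance from the TCP to the fingertips, in m); z points along the fingers, y is the line along which they close (so a half turn about z gives the same grasp; the last joint's range is limited). The gripper opens to 87 mm and grips with 3 to 60 N. Pads are 19 mm wide; open, the fingers measure 117 mm over their backs; the gripper's body (75 mm by 190 mm) begins 51 mm behind the grasp point.
Start: joints at [75.292, 18.392, -4.016, 83.108, 1.295, 78.541, -3.26], TCP at [0.174, -0.626, 0.199] pointing down, gripper open.
Joint ranges: [-163.93, 163.93], [-17.29, 119.83], [-79.2, 71.16], [3.27, 140.29], [-89.18, 269.18], [5.43, 117.66], [-154.24, 154.24]. Speed limits (degrees/s): [147.25, 147.25, 180, 180, 180, 180, 180].

### API

Orientations are given as [roll, pitch, yaw] about the fixed x, y, z axes, in that order (R = Rz(yaw) Ry(pitch) Rx(roll)).
In Python, from cell import telemetry, eyes, env, models gives the robot as it stands. The module is installed in compiled form; this text tells all that it offers.
- The arm moves only by the tool drive_tool, never from a script. Its arguments are lists of equal length, an entry for each row: "angular": the turn, a rotation vector about the tool's x, y, z in rad, a list of three; "delta_pos": the shift along the tool's x, y, z in cm, a list of three; "gripper": the finger opening in cm, from 0 to 8.7. A call has 1 to 20 rows; each row shifts and turns the commanded pose from where the row before left it, along the tool's axes as they then stand; what a row does not reach is not made up. A row lasts 1/10 s, in which the tool goes at most 50 mm and 8.59 degrees, less where a joint would pass 70% of its speed; a pose out of reach is approached as far as the arm can. A call with a gripper value outside its range is refused whole. The fingers move at their own pace and stop on an object; "squeeze" is the grip in N (left out, the last holds). Time passes only in rows, so rows that do not move let the fingers close. It gives the time, the measured TCP pose, the force, the opening and the grip force at its end, in the units of the state.
- telemetry.get_obs(): the state, without advancing time (a new reading comes with each control period).
- eyes.read_camera(name): name is "scene" or "top" or "wrist"; returns a dict with "pixels" (384x512x3 uint8, red, green, blue), "mtx" (3x3 intrinsics, pixels), "origin" and "orientation" of the camera in the world. Camera axes: x right, y down, z forward; pixel columns grow to the right and rows downward; lengths in m; the calibration is good to about 2 mm. A picture is of the moment at which its call begins. There is no depth.
- env.sign_off(): hands the job in; it is judged then, once.
Trained networks look in a picture, given as the dict that the camera call returned (one of the last four; its "shot" number tells which), for a name from the list of things; names that differ only in an ending like _2 or _b are one class to them, and where a whole thing is asked for, a point or a joint stands for the part that bears it (a point fixed in the world has none). Each returns a list of dicts, best first, with "p" (0 to 1); they miss things now and then, are a little off and sometimes report something else, mostly with a low value. They report only what shows in the picture. A call takes as long as a camera call. They do not tell look-alikes from the thing itself.
- models.search_frame(picture, target): "centre" ([column, row] in pixels, amid what is visible of it).
- models.cut_out(picture, target): "pixels" (384x512 bool, what is visible of it) and "centre" ([column, row] in pixels, amid what is visible of it).
The state is a dict: "time_s": time; "qpos": joint angles; "joint_velocities": joint speeds; "effort": joint torques, N m; "tool_pos": TCP position; "tool_rot": TCP orientation; "force": force on the tool from outside, world axes, zero at the start; "wrist_torque": the same for the moment, N m; "grip_width": finger opening in m; "grasp_force": force on a finger pad.
Only numpy, scipy, OpenCV 4.12 (cv2) and the standard library are available. Lean on these libraries where they do the work, as an engineer would, in place of code of your own. Each camera call takes 0.05 s, during which the arm holds its last target. There are 200 camera calls.

## Working session

There is one attempt and no reset: what is moved stays moved. The work goes in short steps, Python scripts to look and compute and a tool call to move; the robot and the scene stay as the last step left them, time stands still between calls to the robot, and variables do not carry over. Pictures are saved under pics/ and viewed, at most 16 in all, crops included, and the job is handed in when it is done.

Besides the shell and the picture viewer there is one more tool, called as name(argument=value, ...), one argument or row to a line, values as JSON. drive_tool: Moves the arm, as the interface text tells. Its arguments: {"type":"object","properties":{"angular":{"type":"array","items":{"type":"array","items":{"type":"number"}}},"delta_pos":{"type":"array","items":{"type":"array","items":{"type":"number"}}},"gripper":{"type":"array","items":{"type":"number"}},"squeeze":{"type":"number"}},"required":["angular","delta_pos","gripper"]}

```bash
mkdir -p pics
cat > h.py <<'E'
from cell import telemetry, eyes, env, models
import numpy as np, cv2
from scipy.spatial.transform import Rotation as R
def Rm(o):
    o=np.array(o,float)
    if o.shape==(3,3): return o
    if o.size==4: return R.from_quat(o).as_matrix()
    return R.from_euler('xyz',o,degrees=True).as_matrix()
def ray(p,px,z):
    d=Rm(p['orientation'])@np.linalg.inv(p['mtx'])@np.array([px[0],px[1],1.])
    o=np.array(p['origin']); return o+d*(z-o[2])/d[2]
def proj(p,X):
    c=Rm(p['orientation']).T@(np.array(X)-p['origin']); c=np.array(p['mtx'])@c; return c[:2]/c[2]
def save(p,n,s=1.5): cv2.imwrite(f'pics/{n}.png',cv2.resize(p['pixels'][:,:,::-1],None,fx=s,fy=s))
E
python3 - <<'E'
from h import *
print(telemetry.get_obs()); print(env.finger_overhang)
for n in ('top','scene'):
    p=eyes.read_camera(n); save(p,n+'0'); print(n,p['origin'],p['orientation'],p['mtx'])
    for t in 'short_bottle_mid jar_mid tape_mid slides_mid square_socket round_socket spindle cradle tall_bottle_mid wide_pot_mid'.split():
        print(t,[(np.round(d['centre']).tolist(),round(d['p'],2)) for d in models.search_frame(p,t)])
E
```

```text
{'time_s': 0.0, 'qpos': array([75.29138089, 18.43919497, -4.01601786, 83.1748797 ,  1.29611757,
       78.54238447, -3.26172835]), 'joint_velocities': array([-0.1116404 , -0.03561284, -0.00308974,  0.02870703, -0.02495921,
       -0.06215321,  0.07398605]), 'effort': array([ 1.49911205e-05, -4.91287529e+01, -4.03597103e-01, -3.12532425e+01,
       -6.38019713e-02,  4.37625451e-02,  1.61838766e-04]), 'tool_pos': array([ 0.17366755, -0.62573627,  0.19756032]), 'tool_rot': array([-1.79888852e+02,  6.79366905e-03,  1.55173311e+01]), 'force': array([ 0.27630031,  0.35816373, -0.95544728]), 'wrist_torque': array([ 0.01597476, -0.04378674, -0.03120827]), 'grasp_force': 0.0, 'grip_width': 0.08711503704370303}
0.014
top [1.96528738e-01 1.00200981e-03 1.37079566e+00] [-168.23281167    0.20814931  -87.7089586 ] [[398.63311468   0.         261.60304471]
 [  0.         398.63311468 192.1131917 ]
 [  0.           0.           1.        ]]
short_bottle_mid [([397.0, 204.0], 0.79)]
jar_mid [([179.0, 215.0], 0.76), ([127.0, 233.0], 0.63), ([154.0, 236.0], 0.5)]
tape_mid [([152.0, 162.0], 0.56)]
slide
[... 349 characters left out ...]
3647  1.17502849] [-140.30531279   -0.47993988 -140.24840265] [[378.65614048   0.         253.41165357]
 [  0.         378.65614048 192.26733236]
 [  0.           0.           1.        ]]
short_bottle_mid [([317.0, 136.0], 0.63), ([321.0, 173.0], 0.59)]
jar_mid [([216.0, 296.0], 0.82), ([217.0, 266.0], 0.69), ([197.0, 316.0], 0.62)]
tape_mid [([157.0, 259.0], 0.55), ([260.0, 207.0], 0.29)]
slides_mid [([243.0, 245.0], 0.92), ([319.0, 172.0], 0.53)]
square_socket [([253.0, 177.0], 0.75)]
round_socket [([258.0, 208.0], 0.59)]
spindle [([278.0, 190.0], 0.58), ([157.0, 260.0], 0.38)]
cradle [([239.0, 193.0], 0.63), ([295.0, 128.0], 0.39)]
tall_bottle_mid [([293.0, 149.0], 0.94)]
wide_pot_mid []
```

View pics/top0.png

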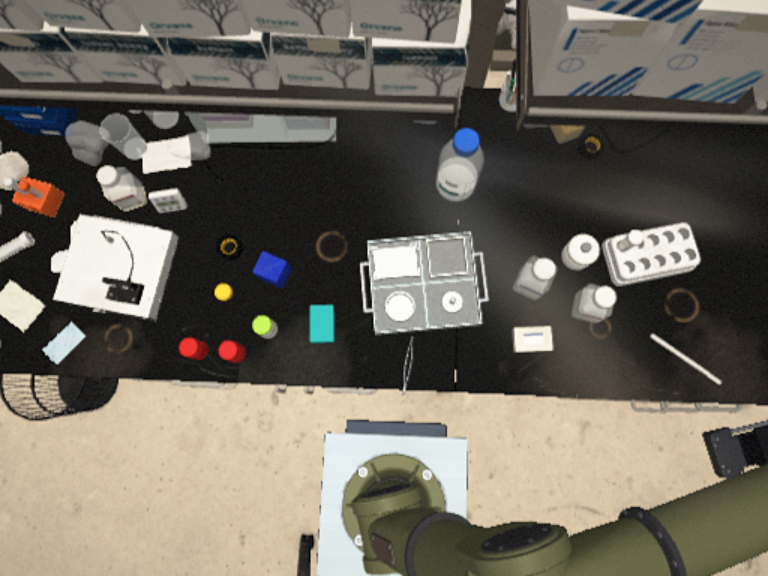

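View pics/scene0.png

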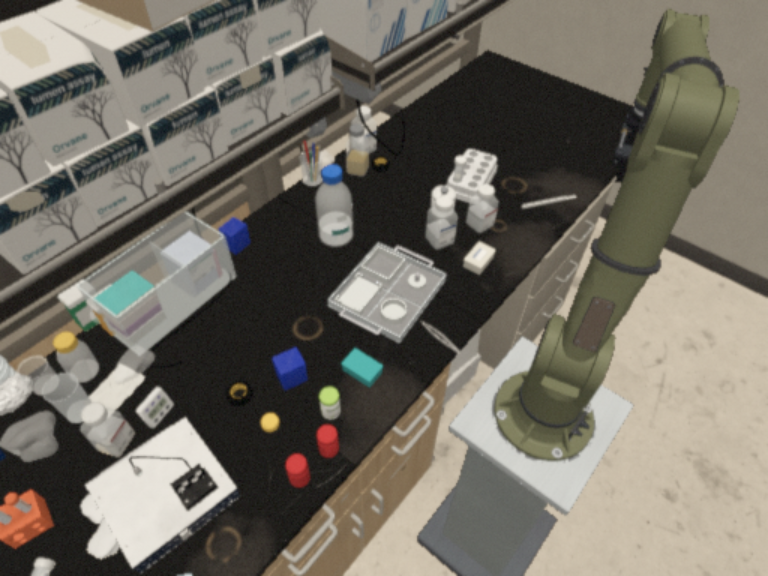

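The top view shows the caddy at (283,188) in native pixels, with two square bottles at (357,184) and (397,202). The pot is at (387,168), the cream box at (354,227), the lime jar at (176,217), and two reds beside it at (128,232) and (154,234). There are tape-like rolls at (153,163) and (395,97). Next I'll enlarge the candidates.

Run:
```python
from h import *
a=cv2.imread('pics/top0.png')
p=eyes.read_camera('scene'); t=eyes.read_camera('top')
P=p['pixels'][:,:,::-1]; T=t['pixels'][:,:,::-1]
f=lambda I,c,r,w,h,s:cv2.resize(I[r:r+h,c:c+w],None,fx=s,fy=s,interpolation=cv2.INTER_CUBIC)
up=np.hstack([f(P,225,95,130,95,3),f(T,330,80,130,95,3)])
lo=np.hstack([f(P,140,225,130,95,3),f(T,100,145,130,95,3)])
cv2.imwrite('pics/crop1.png',np.vstack([up,lo]))
for n,px,z in [('tape1',(152,162),.01),('tape2',(395,97),.01),('jar',(179,215),.037),('slides',(354,227),.0155),('sq',(296,174),.02),('rd',(268,206),.02),('sp',(299,201),.04),('cr',(265,176),.02),('b1',(359,184),.076),('b2',(397,204),.0685),('pot',(386,165),.0425)]:
    X=ray(t,px,z); print(n,X.round(3),np.hypot(*X[:2]).round(3),proj(p,X).round())
```

```text
tape1 [0.573 0.41  0.01 ] 0.705 [158. 260.]
tape2 [ 0.854 -0.457  0.01 ] 0.969 [255. 108.]
jar [0.384 0.293 0.037] 0.483 [220. 265.]
slides [ 0.369 -0.302  0.016] 0.477 [320. 172.]
sq [ 0.547 -0.1    0.02 ] 0.556 [257. 178.]
rd [ 0.43  -0.007  0.02 ] 0.43 [265. 207.]
sp [ 0.448 -0.111  0.04 ] 0.461 [278. 185.]
cr [0.535 0.008 0.02 ] 0.535 [242. 195.]
b1 [ 0.506 -0.306  0.076] 0.592 [296. 146.]
b2 [ 0.445 -0.433  0.068] 0.621 [324. 138.]
pot [ 0.585 -0.408  0.042] 0.713 [294. 132.]
```

View pics/crop1.png

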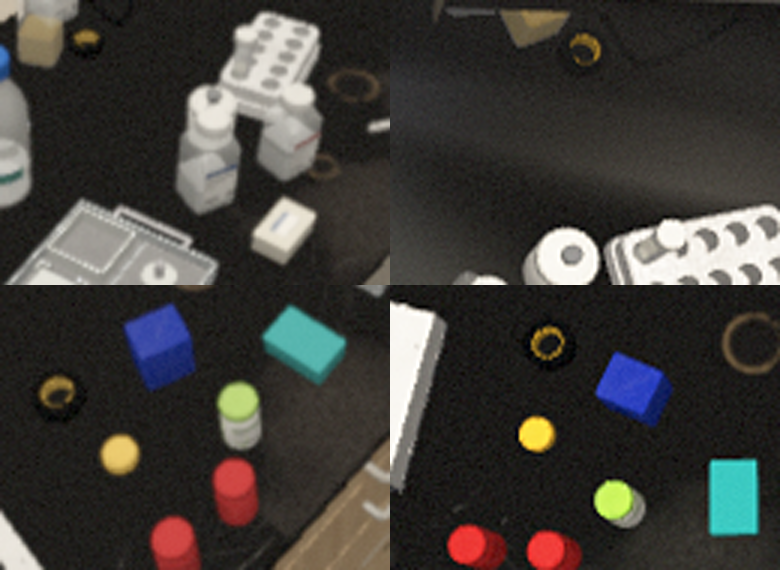

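The scene crop shows the bottle at scene (293,149) with a blue stripe, so it's the tall one and stays. The bottle at scene (322,140), top (397,204), has the red stripe and is the short one I want. The lime-lidded jar is at top (176,213), beside the red look-alikes. The cream box is at (354,227), and the turquoise one stays. The tape to use is at (152,162), because the other at (395,97) is out of reach at 0.97 m. I'll hover by the bottle first.

drive_tool(
  delta_pos=[
    [2.2,-0.8,-0.9],
    [2.2,-0.8,-0.9],
    [2.2,-0.8,-0.9],
    [2.2,-0.8,-0.9],
    [2.2,-0.8,-0.9],
    [2.2,-0.8,-0.9],
    [2.2,-0.8,-0.9],
    [2.2,-0.8,-0.9],
    [2.2,-0.8,-0.9],
    [2.2,-0.8,-0.9],
    [2.2,-0.8,-0.9],
    [2.2,-0.8,-0.9],
    [2.2,-0.8,-0.9],
    [2.2,-0.8,-0.9],
    [0,0,0],
    [0,0,0],
  ],
  angular=[
    [0,0,0],
    [0,0,0],
    [0,0,0],
    [0,0,0],
    [0,0,0],
    [0,0,0],
    [0,0,0],
    [0,0,0],
    [0,0,0],
    [0,0,0],
    [0,0,0],
    [0,0,0],
    [0,0,0],
    [0,0,0],
    [0,0,0],
    [0,0,0],
  ],
  gripper=[8.7,8.7,8.7,8.7,8.7,8.7,8.7,8.7,8.7,8.7,8.7,8.7,8.7,8.7,8.7,8.7],
)

```text
time_s: 2.8
tool_pos: [0.4407, -0.436, 0.3247]
tool_rot: [180.0, 0.0, 15.6]
force: [1.0, 0.1, -0.2]
grip_width: 0.0873
grasp_force: 0.0
```

Run:
```python
from h import *
s=telemetry.get_obs(); print(s['tool_pos'],s['tool_rot'],s['qpos'].round(1))
w=eyes.read_camera('wrist'); t=eyes.read_camera('top'); sc=eyes.read_camera('scene')
np.save('w1.npy',w,allow_pickle=True)
print(w['origin'],w['orientation'],w['mtx'][0])
out=[]
for n,p in(('w',w),('t',t),('s',sc)):
  for q in ('short_bottle_mid','slides_mid'):
    for d in models.cut_out(p,q):
        c,_=cv2.findContours(d['pixels'].astype('uint8'),0,2); c=max(c,key=cv2.contourArea)
        print(n,q,np.round(d['centre']),round(d['p'],2),cv2.minAreaRect(c),)
        cv2.drawContours(p['pixels'],[c],-1,(0,255,0) if q[1]=='h' else (255,0,255),1)
a=cv2.resize(w['pixels'],None,fx=1.55,fy=1.55)[:,:,::-1]
cv2.imwrite('pics/w1.png',a)
np.save('t1.npy',t,allow_pickle=True)
```

```text
[ 0.44073142 -0.43601693  0.32465537] [1.79970943e+02 2.58790413e-02 1.55700295e+01] [ 53.9  13.8 -14.7  75.    3.5  91.6 -34.7]
[ 0.52093614 -0.4128685   0.51020806] [ 1.62359390e+02 -6.12684616e-04 -7.43691180e+01] [277.04829778   0.         255.55128499]
w short_bottle_mid [253. 146.] 0.89 ((253.7000274658203, 144.6000213623047), (43.826934814453125, 47.85185241699219), 26.56505012512207)
w slides_mid [170. 164.] 0.66 ((172.67453002929688, 163.09829711914062), (51.52760314941406, 32.43040466308594), 10.954063415527344)
t short_bottle_mid [396. 201.] 0.56 ((395.5384826660156, 202.3076934814453), (27.45625877380371, 25.8873291015625), 11.309932708740234)
t slides_mid [355. 223.] 0.68 ((354.0, 226.5), (17.0, 26.0), 90.0)
t slides_mid [214. 217.] 0.57 ((214.0, 216.0), (24.0, 16.0), 90.0)
s short_bottle_mid [318. 140.] 0.59 ((321.0, 139.5), (31.0, 20.0), 90.0)
s slides_mid [243. 244.] 0.77 ((241.13233947753906, 244.77938842773438), (24.695796966552734, 16.63536262512207), 30.963754653930664)
s slides_mid [320. 174.] 0.55 ((319.4400329589844, 171.5800323486328), (14.200000762939453, 20.799999237060547), 36.869895935058594)
```

View pics/w1.png

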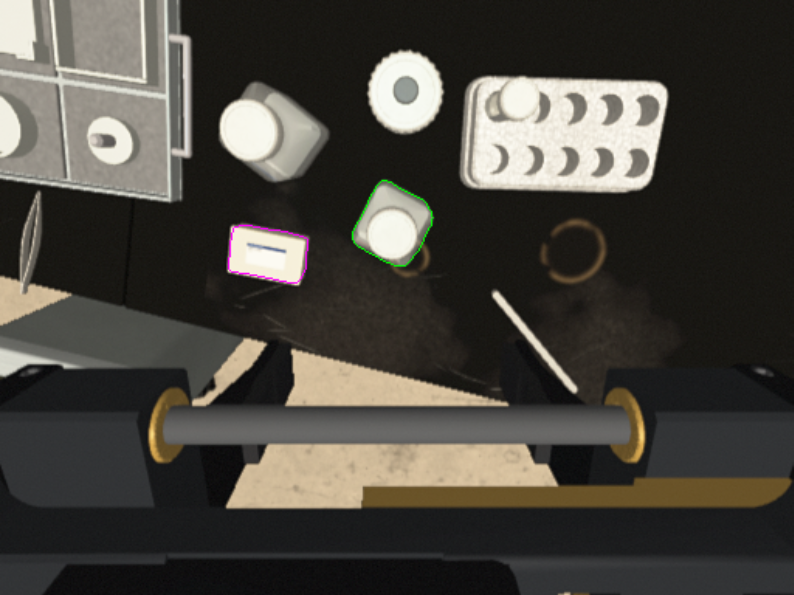

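The wrist view shows the short bottle outlined at native (253,145), the cream box at (172,163), and the spindle and square socket of the caddy at upper left. Next I'll fit model silhouettes for exact poses.

```bash
cat >> h.py <<'E'
from scipy.optimize import minimize
def boxpts(l,w,z0,z1): return np.array([[sx*l/2,sy*w/2,z] for sx in(-1,1) for sy in(-1,1) for z in(z0,z1)])
def cyl(r,z0,z1): a=np.linspace(0,2*np.pi,32,endpoint=False); return np.array([[r*np.cos(b),r*np.sin(b),z] for b in a for z in(z0,z1)])
BOT=np.vstack([boxpts(.065,.064,.0,.095),cyl(.023,.117,.137)])
TALL=np.vstack([boxpts(.067,.066,.0,.11),cyl(.023,.132,.152)])
SL=boxpts(.054,.084,0,.031); JAR=cyl(.0215,0,.074); TAPE=cyl(.03,0,.019)
def sil(p,pts,x):
    c,s=np.cos(x[2]),np.sin(x[2]); W=pts@np.array([[c,s,0],[-s,c,0],[0,0,1]])+[x[0],x[1],x[3] if len(x)>3 else 0]
    C=(W-p['origin'])@Rm(p['orientation'])@np.array(p['mtx']).T; u=C[:,:2]/C[:,2:]
    m=np.zeros((384*4,512*4),np.uint8); cv2.fillPoly(m,[np.round(cv2.convexHull(np.float32(u*4+1.5))).astype(int)],255)
    return cv2.resize(m,(512,384),interpolation=cv2.INTER_AREA)/255.
def fit(views,pts,xy,yaws):
    def f(x):
        e=0
        for p,m in views:
            q=sil(p,pts,[x[0]/100,x[1]/100,x[2]/10]); e+=1-np.minimum(q,m).sum()/np.maximum(q,m).sum()
        return e/len(views)
    b=[minimize(f,[xy[0]*100,xy[1]*100,y*10],method='Nelder-Mead',options=dict(initial_simplex=[[xy[0]*100+a,xy[1]*100+c,y*10+d] for a,c,d in((0,0,0),(1,0,0),(0,1,0),(0,0,2))],xatol=.01,fatol=1e-4)) for y in yaws]
    r=min(b,key=lambda r:r.fun); return r.x[0]/100,r.x[1]/100,np.degrees(r.x[2]/10),1-r.fun
def masks(p,t): return [(np.array(d['centre']),d['p'],d['pixels'].astype(float)) for d in models.cut_out(p,t)]
def near(p,t,px): 
    m=masks(p,t); return min(m,key=lambda k:np.hypot(*(k[0]-px)))[2]
E
python3 - <<'E'
from h import *
w=eyes.read_camera('wrist');t=eyes.read_camera('top')
Y=np.radians([-30,0,30,60])
print('bottle w',fit([(w,near(w,'short_bottle_mid',(253,146)))],BOT,(.445,-.433),Y))
print('bottle t',fit([(t,near(t,'short_bottle_mid',(396,201)))],BOT,(.445,-.433),Y))
print('tall w',fit([(w,near(w,'tall_bottle_mid',(173,85)))],TALL,(.506,-.306),Y))
print('slides w',fit([(w,near(w,'slides_mid',(170,164)))],SL,(.369,-.302),[0,-.3,.3]))
print('slides t',fit([(t,near(t,'slides_mid',(354,226)))],SL,(.369,-.302),[0,-.3,.3]))
print('jar t',fit([(t,near(t,'jar_mid',(179,215)))],JAR,(.384,.293),[0]))
print('tape t',fit([(t,near(t,'tape_mid',(152,162)))],TAPE,(.573,.41),[0]))
print('pot',[ray(w,d['centre'],.085) for d in models.search_frame(w,'wide_pot_mid')])
# tray
g=cv2.cvtColor(t['pixels'],cv2.COLOR_RGB2GRAY); roi=np.zeros_like(g); roi[145:235,235:335]=255
m=((g>70)&(roi>0)).astype(np.uint8)
m=cv2.morphologyEx(m,cv2.MORPH_CLOSE,np.ones((7,7))); m=cv2.morphologyEx(m,cv2.MORPH_OPEN,np.ones((25,25)))
c,_=cv2.findContours(m,0,2); c=max(c,key=cv2.contourArea)
TR=boxpts(.218,.246,0,.026)
mm=np.zeros_like(m); cv2.drawContours(mm,[c],-1,1,-1)
print('tray',fit([(t,mm.astype(float))],TR,(.49,-.05),[np.pi/2+.1,np.pi/2-.1]))
for n,z in(('square_socket',.035),('round_socket',.035),('spindle',.03),('cradle',.023)):
  for p in(t,w):
    d=models.search_frame(p,n)
    if d: print(n,ray(p,d[0]['centre'],z).round(3),round(d[0]['p'],2),np.round(d[0]['centre']))
E
```

```text
bottle w (np.float64(0.45395789414458165), np.float64(-0.42650905047642823), np.float64(-15.95096318712283), np.float64(0.9083819972866161))
bottle t (np.float64(0.45375825666690206), np.float64(-0.4279271923131471), np.float64(-7.271924174396412), np.float64(0.8430120692670983))
tall w (np.float64(0.505813149774946), np.float64(-0.29804979671971893), np.float64(70.32082261493113), np.float64(0.8965957123633265))
slides w (np.float64(0.3720939872127556), np.float64(-0.29834894434512066), np.float64(3.634997158722373), np.float64(0.9113882263231554))
slides t (np.float64(0.37118486589174876), np.float64(-0.3029993577300245), np.float64(5.107340071772621), np.float64(0.924229119524469))
jar t (np.float64(0.3728998913824182), np.float64(0.3008045589033139), np.float64(5.106243615629704), np.float64(0.9311764142816121))
tape t (np.float64(0.5601978203497328), np.float64(0.40580326180807447), np.float64(9.641707276104043), np.float64(0.6676210307131702))
pot [array([ 0.57337828, -0.41011478,  0.085     ])]
tray (np.float64(0.5048769623586079), np.float64(-0.07086759393026527), np.float64(92.44797584411492), np.float64(0.7080854556172695))
square_socket [ 0.535 -0.098  0.035] 0.95 [296. 176.]
square_socket [ 0.548 -0.115  0.035] 0.89 [71. 26.]
round_socket [ 0.431 -0.001  0.035] 0.65 [266. 205.]
round_socket [ 0.441 -0.042  0.035] 0.68 [20. 84.]
spindle [ 0.444 -0.118  0.03 ] 0.69 [301. 203.]
spindle [ 0.466 -0.129  0.03 ] 0.75 [78. 84.]
cradle [0.562 0.414 0.023] 0.62 [150. 164.]
cradle [ 0.526 -0.028  0.023] 0.89 [18. 26.]
```

drive_tool(
  delta_pos=[
    [0,0,0],
    [0,0,0],
    [0,0,0],
    [0,0,0],
    [0,0,0],
    [1.0,-1.2,0],
    [0,0,2],
    [0,0,2],
    [0,0,2],
    [0,0,2],
    [0,0,2],
    [0,0,2],
    [0,0,2],
    [0,0,2],
    [0,0,2],
    [0,0,2],
    [0,0,2],
    [0,0,1.9],
    [0,0,0],
    [0,0,0],
  ],
  angular=[
    [0,0,0.11],
    [0,0,0.11],
    [0,0,0.11],
    [0,0,0.11],
    [0,0,0.11],
    [0,0,0],
    [0,0,0],
    [0,0,0],
    [0,0,0],
    [0,0,0],
    [0,0,0],
    [0,0,0],
    [0,0,0],
    [0,0,0],
    [0,0,0],
    [0,0,0],
    [0,0,0],
    [0,0,0],
    [0,0,0],
    [0,0,0],
  ],
  gripper=[8.7,8.7,8.7,8.7,8.7,8.7,8.7,8.7,8.7,8.7,8.7,8.7,8.7,8.7,8.7,8.7,8.7,8.7,8.7,8.7],
  squeeze=30,
)

```text
time_s: 6.15
tool_pos: [0.4545, -0.4265, 0.0858]
tool_rot: [-180.0, -0.0, -15.9]
force: [0.5, 0.0, 0.4]
grip_width: 0.0869
grasp_force: 0.0
```

drive_tool(
  delta_pos=[
    [0,0,0],
    [0,0,0],
    [0,0,0],
    [0,0,0],
    [0,0,0],
    [0,0,0],
    [0,0,0],
    [0,0,0],
  ],
  angular=[
    [0,0,0],
    [0,0,0],
    [0,0,0],
    [0,0,0],
    [0,0,0],
    [0,0,0],
    [0,0,0],
    [0,0,0],
  ],
  gripper=[6,5.5,5.5,5.5,5.5,5.5,5.5,5.5],
  squeeze=30,
)

```text
time_s: 6.95
tool_pos: [0.4536, -0.4272, 0.0856]
tool_rot: [180.0, 0.0, -16.0]
force: [0.2, -0.2, 0.6]
grip_width: 0.0552
grasp_force: 0.0
```

drive_tool(
  delta_pos=[
    [0,0,-0.5],
    [0,0,-1],
    [0,0,-2],
    [0,0,-2],
    [0,0,-2],
    [0,0,-2],
    [0,0,-2],
    [0,0,-2],
    [0,0,-1],
    [0,0,0],
  ],
  angular=[
    [0,0,0],
    [0,0,0],
    [0,0,0],
    [0,0,0],
    [0,0,0],
    [0,0,0],
    [0,0,0],
    [0,0,0],
    [0,0,0],
    [0,0,0],
  ],
  gripper=[5.5,5.5,5.5,5.5,5.5,5.5,5.5,5.5,5.5,5.5],
)

```text
time_s: 7.95
tool_pos: [0.4544, -0.4279, 0.233]
tool_rot: [179.9, -0.2, -16.0]
force: [-1.1, 0.4, -0.0]
grip_width: 0.0552
grasp_force: 0.0
```

Run:
```python
from h import *
t=eyes.read_camera('top')
f=t['pixels'][145:235,235:345,::-1]
cv2.imwrite('pics/tray.png',cv2.resize(f,None,fx=6,fy=6,interpolation=cv2.INTER_CUBIC))
```

```text
(no output)
```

View pics/tray.png

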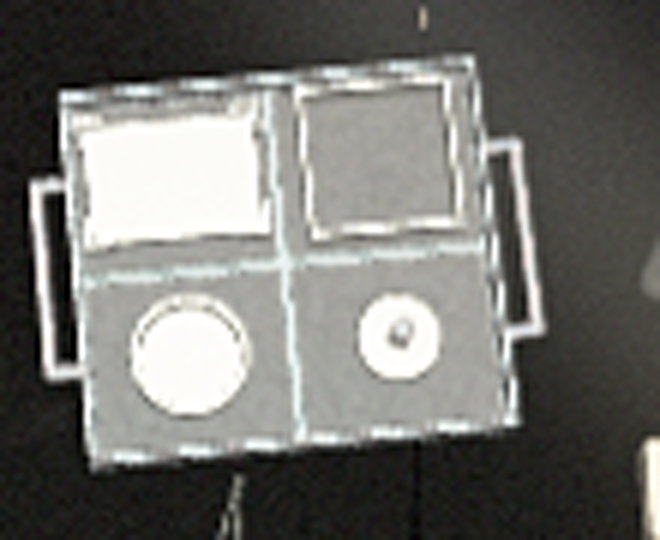

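The fingers reached 55 mm without contact, so nothing was gripped. I'll look before trying again.

Run:
```python
from h import *
w=eyes.read_camera('wrist'); s=eyes.read_camera('scene'); t=eyes.read_camera('top')
f=lambda I,c,r,W,H,k:cv2.resize(I['pixels'][r:r+H,c:c+W,::-1],None,fx=k,fy=k,interpolation=cv2.INTER_CUBIC)
cv2.imwrite('pics/b2.png',np.hstack([f(w,150,100,200,300-16,2),f(s,225,95,100,142,2*2)]) if 0 else np.vstack([np.hstack([f(s,270,90,100,75,4),f(t,340,150,100,75,4)]),f(w,106,90,300,112,2.6667)[:298,:800]]))
for q in 'short_bottle_mid','tall_bottle_mid':
  print(q,[(d['centre'],d['p']) for d in models.search_frame(w,q)],[(d['centre'],d['p']) for d in models.search_frame(s,q)])
B=near(s,'short_bottle_mid',(321,140)); print(fit([(s,B)],BOT,(.45,-.43),np.radians([-16,30])))
m=near(w,'short_bottle_mid',(253,180));print(fit([(w,m)],BOT,(.45,-.43),np.radians([-16,30])))
```

```text
short_bottle_mid [([256.8, 168.3], 0.78)] [([320.9, 138.9], 0.71)]
tall_bottle_mid [([142.8, 160.4], 0.95)] [([291.9, 147.2], 0.77)]
(np.float64(0.45284911018265434), np.float64(-0.4242818644614097), np.float64(7.508577995409843), np.float64(0.869107946663647))
(np.float64(0.4554943579541986), np.float64(-0.4266949557148632), np.float64(-9.03082619521201), np.float64(0.8989824346531006))
```

View pics/b2.png

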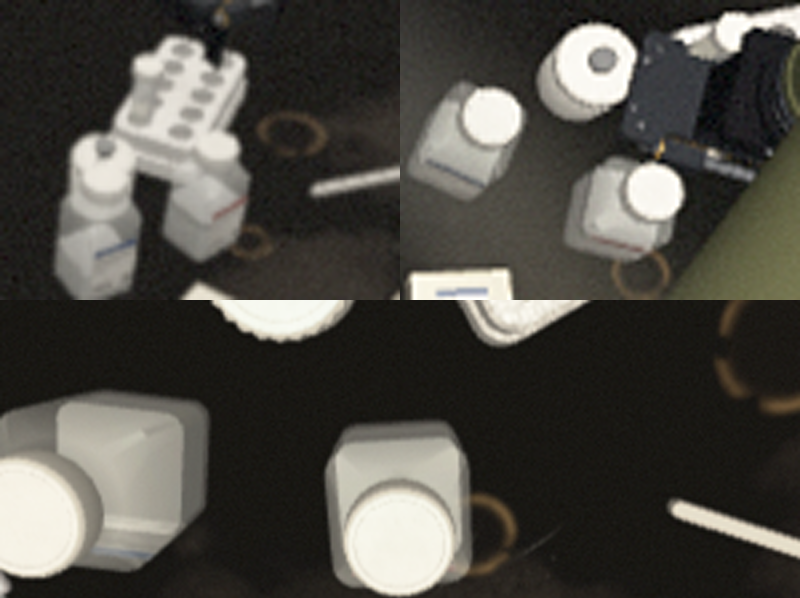

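The bottle still stands, at yaw about -16°, with the cap at native wrist (256,180). The shoulders taper where the pads were, so I'll grip the 46 mm cap instead. I'll check the cap centre and the tray pose first.

Run:
```python
from h import *
w=eyes.read_camera('wrist'); t=eyes.read_camera('top')
# cap by Hough-free threshold
for p,(c,r) in((w,(256,180)),(t,(403,198))):
    g=p['pixels'].min(2); m=(g>205).astype(np.uint8); n,l,s,ce=cv2.connectedComponentsWithStats(m); k=l[r,c]; print('cap',s[k],ce[k],ray(p,ce[k],.137).round(4))
q=lambda x,y,z:ray(t,(235+x/6-.4,145+y/6-.4),z)[:2]
C=np.array([q(60,92,.026),q(472,58,.026),q(520,422,.026),q(92,468,.026)]); print(C.round(3),C.mean(0))
# rigid fit: TL=+x+y, TR=+x,-y, BR=-x-y, BL=-x+y
M=np.array([[.109,.123],[.109,-.123],[-.109,-.123],[-.109,.123]])
D=C-C.mean(0); a=np.arctan2((M[:,0]*D[:,1]-M[:,1]*D[:,0]).sum(),(M*D).sum()); print('yaw',np.degrees(a))
Rr=np.array([[np.cos(a),-np.sin(a)],[np.sin(a),np.cos(a)]]); print('res',(D-M@Rr.T).round(4).tolist())
for n,s in(('cr',(1,1)),('sq',(1,-1)),('sp',(-1,-1)),('rd',(-1,1))): print(n,(C.mean(0)+Rr@(np.array(s)*[.053,.06])).round(4))
print('direct sq',np.mean([q(298,85,.035),q(452,75,.035),q(465,232,.035),q(312,240,.035)],0),'rd',q(190,355,.035),'sp',q(400,337,.027),'cr',q(175,180,.023))
```

```text
cap [ 236  162   40   38 1182] [255.54568528 180.42470389] [ 0.4553 -0.4272  0.137 ]
cap [397 191  13  14 139] [403.12230216 197.56115108] [ 0.4531 -0.4302  0.137 ]
[[ 0.589  0.081]
 [ 0.619 -0.159]
 [ 0.405 -0.189]
 [ 0.369  0.052]] [ 0.49555787 -0.05355449]
yaw 7.763311401842598
res [[0.0021, -0.0018], [-0.0011, 0.0018], [0.0008, 0.0012], [-0.0018, -0.0012]]
cr [0.54   0.0131]
sq [ 0.5562 -0.1058]
sp [ 0.4511 -0.1202]
rd [ 0.4349 -0.0013]
direct sq [ 0.55446335 -0.10662729] rd [ 0.43453621 -0.00049778] sp [ 0.45110798 -0.11994951] cr [0.53947225 0.01207534]
```

drive_tool(
  delta_pos=[
    [0,0,0],
    [0,0,0],
    [0,0,0],
    [0,0,2],
    [0,0,2],
    [0,0,2],
    [0,0,2],
    [0,0,2],
    [0,0,0.7],
    [0,0,0],
    [0,0,0],
    [0,0,0],
    [0,0,0],
    [0,0,0],
    [0,0,0],
    [0,0,0],
    [0,0,0],
    [0,0,0],
  ],
  angular=[
    [0,0,0],
    [0,0,0],
    [0,0,0],
    [0,0,0],
    [0,0,0],
    [0,0,0],
    [0,0,0],
    [0,0,0],
    [0,0,0],
    [0,0,0],
    [0,0,0],
    [0,0,0],
    [0,0,0],
    [0,0,0],
    [0,0,0],
    [0,0,0],
    [0,0,0],
    [0,0,0],
  ],
  gripper=[8.0,8.0,8.0,8.0,8.0,8.0,8.0,8.0,8.0,8.0,4.0,3.5,3.5,3.5,3.5,3.5,3.5,3.5],
  squeeze=35,
)

```text
time_s: 10.35
tool_pos: [0.4535, -0.4273, 0.1236]
tool_rot: [180.0, 0.0, -16.0]
force: [-0.1, -0.4, -0.1]
grip_width: 0.0359
grasp_force: 0.0
```

Run:
```python
from h import *
print(telemetry.get_obs()['grip_width'])
w=eyes.read_camera('wrist'); s=eyes.read_camera('scene'); t=eyes.read_camera('top')
f=lambda I,c,r,W,H,k:cv2.resize(I['pixels'][r:r+H,c:c+W,::-1],None,fx=k,fy=k,interpolation=cv2.INTER_CUBIC)
cv2.imwrite('pics/b3.png',np.hstack([np.vstack([f(s,280,90,100,75,3),f(t,350,150,100,75,3)]),cv2.resize(w['pixels'][90:384,80:430,::-1],(490,450))]))
X=telemetry.get_obs()['tool_pos']; print(X,proj(w,X),proj(s,X),proj(t,X))
```

```text
0.03587455618583022
[ 0.45359503 -0.42722391  0.12362426] [256.04724246 218.62117232] [323.74778343 128.24160078] [400.743549   198.18319873]
```

View pics/b3.png

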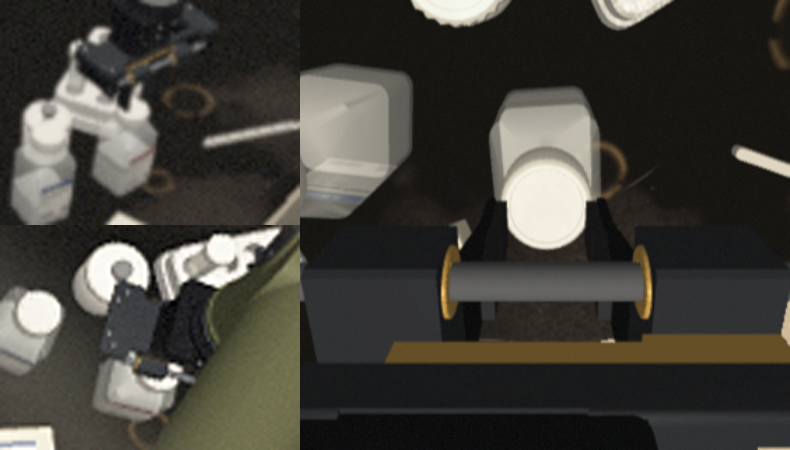

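The fingers are closed around the cap in the wrist view, with the inner faces near (507..588, 200). The TCP projects onto the cap centre, so the reading may be mid-close. I'll keep closing.

drive_tool(
  delta_pos=[
    [0,0,0],
    [0,0,0],
    [0,0,0],
    [0,0,0],
  ],
  angular=[
    [0,0,0],
    [0,0,0],
    [0,0,0],
    [0,0,0],
  ],
  gripper=[2,2,2,2],
  squeeze=35,
)

```text
time_s: 10.9
tool_pos: [0.4536, -0.4273, 0.1237]
tool_rot: [180.0, -0.0, -16.0]
force: [-0.1, -0.2, 0.6]
grip_width: 0.0205
grasp_force: 0.0
```

Run:
```python
from h import *
w=eyes.read_camera('wrist'); s=eyes.read_camera('scene')
f=lambda I,c,r,W,H,k:cv2.resize(I['pixels'][r:r+H,c:c+W,::-1],None,fx=k,fy=k,interpolation=cv2.INTER_CUBIC)
A=f(s,290,80,66,100,6);B=f(w,190,130,134,200,3)
def dot(I,p,X,c,r,k,col): 
    u=proj(p,X); cv2.circle(I,(int((u[0]-c)*k),int((u[1]-r)*k)),3,col,-1)
o=telemetry.get_obs();X=o['tool_pos']
for dz,col in((0,(0,0,255)),(-.014,(255,0,255)),(.02,(0,255,0))):
    dot(A,s,X+[0,0,dz],290,80,6,col); dot(B,w,X+[0,0,dz],190,130,3,col)
cv2.imwrite('pics/b4.png',np.hstack([A,B]))
```

```text
(no output)
```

View pics/b4.png

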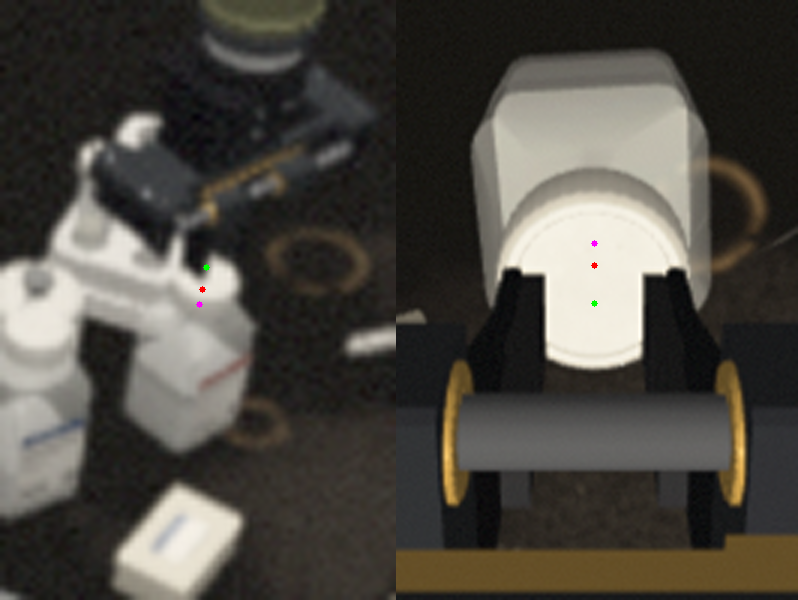

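The fingers lie over the cap in both views, so the true tips are about 35 mm higher than tool_pos minus the overhang would imply. They sit near tool z + 0.023. That also explains the 55 mm close around the 46 mm cap at z = 0.086. I'll open, lower to about 0.087, and close on the cap.

drive_tool(
  delta_pos=[
    [0,0,0],
    [0,0,0],
    [0,0,0],
    [0,0,0],
    [0,0,0],
    [0,0,0],
    [0,0,0],
    [0,0,0],
    [0,0,0],
    [0,0,1],
    [0,0,1],
    [0,0,1],
    [0,0,0.7],
    [0,0,0],
    [0,0,0],
  ],
  angular=[
    [0,0,0],
    [0,0,0],
    [0,0,0],
    [0,0,0],
    [0,0,0],
    [0,0,0],
    [0,0,0],
    [0,0,0],
    [0,0,0],
    [0,0,0],
    [0,0,0],
    [0,0,0],
    [0,0,0],
    [0,0,0],
    [0,0,0],
  ],
  gripper=[8.0,8.0,8.0,8.0,8.0,8.0,8.0,8.0,8.0,8.0,8.0,8.0,8.0,8.0,8.0],
)

```text
time_s: 12.5
tool_pos: [0.4536, -0.4272, 0.0864]
tool_rot: [-180.0, 0.0, -16.0]
force: [1.3, 0.6, 0.5]
grip_width: 0.08
grasp_force: 0.0
```

drive_tool(
  delta_pos=[
    [0,0,0],
    [0,0,0],
    [0,0,0],
    [0,0,0],
    [0,0,0],
    [0,0,0],
    [0,0,0],
    [0,0,0],
    [0,0,0],
    [0,0,0],
  ],
  angular=[
    [0,0,0],
    [0,0,0],
    [0,0,0],
    [0,0,0],
    [0,0,0],
    [0,0,0],
    [0,0,0],
    [0,0,0],
    [0,0,0],
    [0,0,0],
  ],
  gripper=[4,3.5,3.5,3.5,3.5,3.5,3.5,3.5,3.5,3.5],
  squeeze=35,
)

```text
time_s: 13.5
tool_pos: [0.4536, -0.4274, 0.0867]
tool_rot: [180.0, -0.0, -16.0]
force: [0.0, -1.0, -0.4]
grip_width: 0.0495
grasp_force: 33.0
```

Contact at 49.5 mm is more than the 46 mm cap, so the tips probably rest on the shoulder. I'll regrip 8 mm higher.

drive_tool(
  delta_pos=[
    [0,0,0],
    [0,0,0],
    [0,0,0],
    [0,0,-0.8],
    [0,0,0],
    [0,0,0],
    [0,0,0],
    [0,0,0],
    [0,0,0],
    [0,0,0],
    [0,0,0],
    [0,0,0],
  ],
  angular=[
    [0,0,0],
    [0,0,0],
    [0,0,0],
    [0,0,0],
    [0,0,0],
    [0,0,0],
    [0,0,0],
    [0,0,0],
    [0,0,0],
    [0,0,0],
    [0,0,0],
    [0,0,0],
  ],
  gripper=[6,6,6,6,6,3.5,3.5,3.5,3.5,3.5,3.5,3.5],
  squeeze=35,
)

```text
time_s: 14.7
tool_pos: [0.4535, -0.4273, 0.0946]
tool_rot: [180.0, 0.0, -16.0]
force: [0.4, -0.3, 0.1]
grip_width: 0.0457
grasp_force: 34.1
```

Run:
```python
from h import *
print(telemetry.get_obs()['grip_width'])
w=eyes.read_camera('wrist'); s=eyes.read_camera('scene')
f=lambda I,c,r,W,H,k:cv2.resize(I['pixels'][r:r+H,c:c+W,::-1],None,fx=k,fy=k,interpolation=cv2.INTER_CUBIC)
A=f(s,290,80,66,100,6);B=f(w,190,130,134,200,3)
cv2.imwrite('pics/b5.png',np.hstack([A,B]))
```

```text
0.04574612284439143
```

View pics/b5.png

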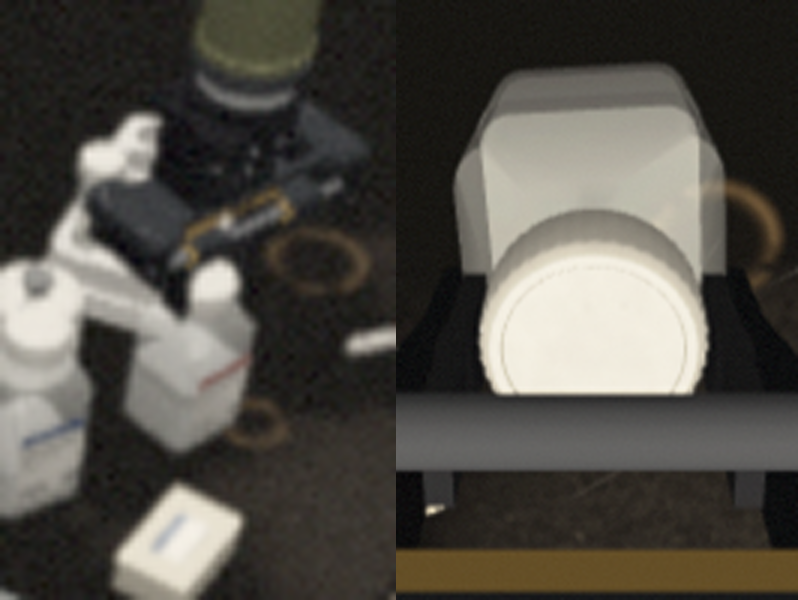

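Now 45.7 mm at 34 N, with the pads on the cap rim at crop (480..705, 330). I'll lift 18 cm to clear the tall bottle, turning to caddy yaw on the way up.

drive_tool(
  delta_pos=[
    [0,0,-0.5],
    [0,0,-1],
    [0,0,-1.5],
    [0,0,-1.5],
    [0,0,-1.5],
    [0,0,-1.5],
    [0,0,-1.5],
    [0,0,-1.5],
    [0,0,-1.5],
    [0,0,-1.5],
    [0,0,-1.5],
    [0,0,-1.5],
    [0,0,-1],
    [0,0,-0.5],
    [0,0,0],
    [0,0,0],
  ],
  angular=[
    [0,0,0],
    [0,0,0],
    [0,0,-0.02],
    [0,0,-0.045],
    [0,0,-0.045],
    [0,0,-0.045],
    [0,0,-0.045],
    [0,0,-0.045],
    [0,0,-0.045],
    [0,0,-0.045],
    [0,0,-0.045],
    [0,0,-0.035],
    [0,0,0],
    [0,0,0],
    [0,0,0],
    [0,0,0],
  ],
  gripper=[3.5,3.5,3.5,3.5,3.5,3.5,3.5,3.5,3.5,3.5,3.5,3.5,3.5,3.5,3.5,3.5],
  squeeze=45,
)

```text
time_s: 16.4
tool_pos: [0.4533, -0.427, 0.2741]
tool_rot: [-180.0, 0.0, 7.8]
force: [-0.2, 0.6, -5.3]
grip_width: 0.0456
grasp_force: 43.9
```

drive_tool(
  delta_pos=[
    [0.2,-0.5,0],
    [0.5,-1.0,0],
    [0.7,-1.4,0],
    [0.9,-1.9,0],
    [0.9,-1.9,0],
    [0.9,-1.9,0],
    [0.9,-1.9,0],
    [0.9,-1.9,0],
    [0.9,-1.9,0],
    [0.9,-1.9,0],
    [0.9,-1.9,0],
    [0.9,-1.9,0],
    [0.9,-1.9,0],
    [0.9,-1.9,0],
    [0.9,-1.9,0],
    [0.9,-1.9,0],
    [0.7,-1.4,0],
    [0.5,-1.0,0],
    [0.2,-0.5,0],
    [0,0,0],
  ],
  angular=[
    [0,0,0],
    [0,0,0],
    [0,0,0],
    [0,0,0],
    [0,0,0],
    [0,0,0],
    [0,0,0],
    [0,0,0],
    [0,0,0],
    [0,0,0],
    [0,0,0],
    [0,0,0],
    [0,0,0],
    [0,0,0],
    [0,0,0],
    [0,0,0],
    [0,0,0],
    [0,0,0],
    [0,0,0],
    [0,0,0],
  ],
  gripper=[3.5,3.5,3.5,3.5,3.5,3.5,3.5,3.5,3.5,3.5,3.5,3.5,3.5,3.5,3.5,3.5,3.5,3.5,3.5,3.5],
)

```text
time_s: 18.4
tool_pos: [0.5559, -0.1042, 0.2746]
tool_rot: [-180.0, 0.0, 7.9]
force: [-0.3, -0.8, -4.9]
grip_width: 0.0455
grasp_force: 43.9
```

Run:
```python
from h import *
w=eyes.read_camera('wrist'); s=eyes.read_camera('scene')
print(telemetry.get_obs()['tool_pos'])
f=lambda I,c,r,W,H,k:cv2.resize(I['pixels'][r:r+H,c:c+W,::-1],None,fx=k,fy=k,interpolation=cv2.INTER_CUBIC)
a=np.radians(7.8); Rr=np.array([[np.cos(a),-np.sin(a)],[np.sin(a),np.cos(a)]])
def rect(I,p,c,h,z,col):
    u=np.array([proj(p,[*(np.array(c)+Rr@(np.array(k)*h)),z]) for k in((1,1),(1,-1),(-1,-1),(-1,1))]); cv2.polylines(I,[np.int32(u)],True,col,1)
for p in(w,s):
    I=np.ascontiguousarray(p['pixels']); rect(I,p,(.4955,-.0535),np.array([.109,.123]),.026,(255,0,0)); rect(I,p,(.5555,-.106),np.array([.041,.041]),.035,(0,255,0)); p['pixels']=I
cv2.imwrite('pics/c1.png',np.hstack([f(w,56,0,400,384,1.25),f(s,190,110,150,240,2)]))
```

```text
[ 0.55563761 -0.10633374  0.27455488]
```

View pics/c1.png

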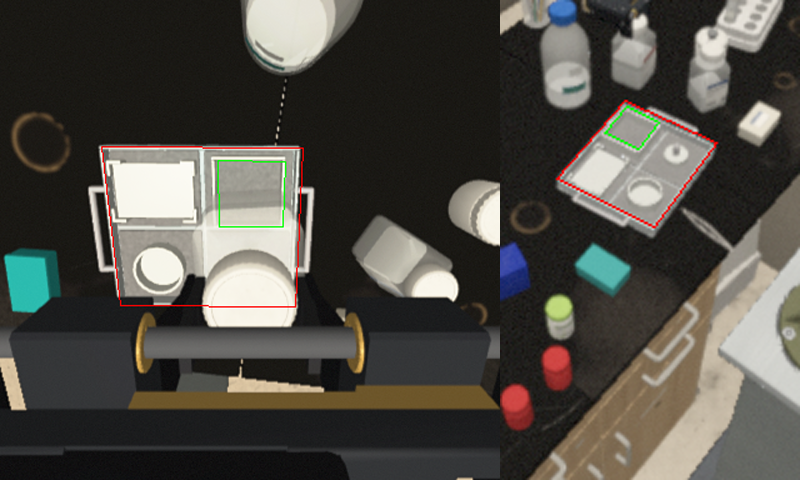

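The red (tray) and green (square socket) model outlines match the picture in both views, and the bottle hangs upright over the square socket. Lowering now.

drive_tool(
  delta_pos=[
    [0,0,0.8],
    [0,0,1.6],
    [0,0,1.6],
    [0,0,1.6],
    [0,0,1.6],
    [0,0,1.6],
    [0,0,1.6],
    [0,0,1.4],
    [0,0,1.0],
    [0,0,0.8],
    [0,0,0.8],
    [0,0,0.8],
    [0,0,0.6],
    [0,0,0.4],
    [0,0,0.2],
    [0,0,0.2],
    [0,0,0],
    [0,0,0],
  ],
  angular=[
    [0,0,0],
    [0,0,0],
    [0,0,0],
    [0,0,0],
    [0,0,0],
    [0,0,0],
    [0,0,0],
    [0,0,0],
    [0,0,0],
    [0,0,0],
    [0,0,0],
    [0,0,0],
    [0,0,0],
    [0,0,0],
    [0,0,0],
    [0,0,0],
    [0,0,0],
    [0,0,0],
  ],
  gripper=[3.5,3.5,3.5,3.5,3.5,3.5,3.5,3.5,3.5,3.5,3.5,3.5,3.5,3.5,3.5,3.5,3.5,3.5],
)

```text
time_s: 20.3
tool_pos: [0.5562, -0.1054, 0.1089]
tool_rot: [180.0, -0.0, 7.8]
force: [0.1, 0.0, -4.7]
grip_width: 0.0456
grasp_force: 43.9
```

drive_tool(
  delta_pos=[
    [0,0,0.15],
    [0,0,0.15],
    [0,0,0],
    [0,0,0],
    [0,0,0],
    [0,0,0],
    [0,0,0],
    [0,0,-0.5],
    [0,0,-1],
    [0,0,-2],
    [0,0,-2.5],
    [0,0,-2.5],
    [0,0,-2.5],
    [0,0,-2],
    [0,0,-1],
    [0,0,0],
  ],
  angular=[
    [0,0,0],
    [0,0,0],
    [0,0,0],
    [0,0,0],
    [0,0,0],
    [0,0,0],
    [0,0,0],
    [0,0,0],
    [0,0,0],
    [0,0,0],
    [0,0,0],
    [0,0,0],
    [0,0,0],
    [0,0,0],
    [0,0,0],
    [0,0,0],
  ],
  gripper=[3.5,3.5,3.5,6.5,6.5,6.5,6.5,6.5,6.5,6.5,6.5,6.5,6.5,6.5,6.5,6.5],
)

```text
time_s: 21.9
tool_pos: [0.5569, -0.1055, 0.2477]
tool_rot: [179.9, -0.2, 7.8]
force: [-0.3, -0.6, 0.4]
grip_width: 0.0648
grasp_force: 0.0
```

Run:
```python
from h import *
w=eyes.read_camera('wrist'); s=eyes.read_camera('scene'); t=eyes.read_camera('top')
print(fit([(s,near(s,'short_bottle_mid',(256,165)))],BOT+[0,0,.011],(.556,-.106),[.136]))
print(fit([(w,near(w,'short_bottle_mid',(256,190)))],BOT+[0,0,.011],(.556,-.106),[.136]))
print('jar t',[(k[0],ray(t,k[0],.06)) for k in masks(t,'jar_mid')])
# lime lid centroids
for n,p in(('t',t),('s',s)):
    h=cv2.cvtColor(p['pixels'],cv2.COLOR_RGB2HSV); m=cv2.inRange(h,(30,90,90),(50,255,255)); k,l,st,ce=cv2.connectedComponentsWithStats(m); i=1+st[1:,4].argmax(); print(n,st[i],ce[i],ray(p,ce[i],.074 if n=='t' else .069))
```

```text
(np.float64(0.5574506172839506), np.float64(-0.10236831275720165), np.float64(16.763849102144555), np.float64(0.9013756640752055))
(np.float64(0.557552249138095), np.float64(-0.10450321676865695), np.float64(9.179561766229577), np.float64(0.9077914356948659))
jar t [(array([153.2, 235.9]), array([0.30830675, 0.36684169, 0.06      ])), (array([176.7, 216.4]), array([0.37584442, 0.29499047, 0.06      ])), (array([386.6, 164.3]), array([ 0.58250861, -0.40466722,  0.06      ]))]
t [168 210  14  14 142] [174.21126761 216.14788732] [0.37443965 0.30009421 0.074     ]
s [212 257  14  13 144] [218.84722222 263.15277778] [0.37792628 0.30333525 0.069     ]
```

The bottle is seated upright at (0.5575,-0.104), which is inside the socket. Next is the jar at (0.375, 0.301).

drive_tool(
  delta_pos=[
    [-0.2,-0.7,0],
    [-0.4,-1.3,0],
    [-0.6,-2.0,0],
    [-0.8,-2.7,0],
    [-0.8,-2.7,0],
    [-0.8,-2.7,0],
    [-0.8,-2.7,0],
    [-0.8,-2.7,0],
    [-0.8,-2.7,0],
    [-0.8,-2.7,0],
    [-0.8,-2.7,0],
    [-0.8,-2.7,0],
    [-0.8,-2.7,0],
    [-0.8,-2.7,0],
    [-0.8,-2.7,0],
    [-0.7,-2.6,0],
    [-0.6,-2.0,0],
    [-0.4,-1.3,0],
    [0,-0.6,0],
    [0,0,0],
  ],
  angular=[
    [0,0,0],
    [0,0,0],
    [0,0,0],
    [0,0,0],
    [0,0,0],
    [0,0,0],
    [0,0,0],
    [0,0,0],
    [0,0,0],
    [0,0,0],
    [0,0,0],
    [0,0,0],
    [0,0,0],
    [0,0,0],
    [0,0,0],
    [0,0,0],
    [0,0,0],
    [0,0,0],
    [0,0,0],
    [0,0,0],
  ],
  gripper=[6.5,6.5,6.5,6.5,6.5,6.5,6.5,6.5,6.5,6.5,6.5,6.5,6.5,6.5,6.5,6.5,6.5,6.5,6.5,6.5],
)

```text
time_s: 24.2
tool_pos: [0.3728, 0.3038, 0.2455]
tool_rot: [180.0, -0.0, 7.9]
force: [1.0, 0.0, -0.4]
grip_width: 0.0652
grasp_force: 0.0
```

drive_tool(
  delta_pos=[
    [0,0,0],
    [0,0,0.5],
    [0,0,1],
    [0,0,1],
    [0,0,1],
    [0,0,1],
    [0,0,1],
    [0,0,0.5],
    [0,0,0],
  ],
  angular=[
    [0,0,-0.08],
    [0,0,-0.09],
    [0,0,-0.09],
    [0,0,-0.09],
    [0,0,-0.09],
    [0,0,-0.09],
    [0,0,-0.08],
    [0,0,-0.04],
    [0,0,0],
  ],
  gripper=[6.5,6.5,6.5,6.5,6.5,6.5,6.5,6.5,6.5],
)

```text
time_s: 25.1
tool_pos: [0.3738, 0.3014, 0.1847]
tool_rot: [-180.0, 0.1, 44.9]
force: [-0.3, 0.1, 0.1]
grip_width: 0.0652
grasp_force: 0.0
```

```bash
cat >> h.py <<'E'
def go(X,yaw=None):
    o=telemetry.get_obs(); A=R.from_euler('xyz',o['tool_rot'],degrees=True).as_matrix()
    print('tool',o['tool_pos'].round(4),o['tool_rot'].round(1),'q',o['qpos'].round(0))
    print('delta cm',((np.array(X)-o['tool_pos'])@A*100).round(2),'turn',None if yaw is None else -np.radians(yaw-o['tool_rot'][2]).round(3))
def lid(p,z):
    h=cv2.cvtColor(p['pixels'],cv2.COLOR_RGB2HSV); m=cv2.inRange(h,(30,90,90),(50,255,255)); k,l,st,ce=cv2.connectedComponentsWithStats(m); i=1+st[1:,4].argmax(); return st[i],ray(p,ce[i],z)
E
python3 - <<'E'
from h import *
w=eyes.read_camera('wrist'); print(lid(w,.074)); go((.375,.301,.02))
print('jar',fit([(w,near(w,'jar_mid',proj(w,(.375,.301,.05))))],JAR,(.375,.301),[0]))
print('tape',[(d['p'],ray(w,d['centre'],.01)) for d in models.search_frame(w,'tape_mid')])
E
```

```text
(array([ 236,  155,   39,   38, 1179], dtype=int32), array([0.37635277, 0.30612918, 0.074     ]))
tool [0.374  0.3018 0.1853] [1.80e+02 1.00e-01 4.49e+01] q [ 12.  -0. -53. 106.  -0.  74. -86.]
delta cm [ 0.03  0.12 16.53] turn None
jar (np.float64(0.3753465522608794), np.float64(0.3052831306586938), np.float64(2.9560281079671302), np.float64(0.9601319870652677))
tape [(0.76, array([0.54658995, 0.39268047, 0.01      ]))]
```

drive_tool(
  delta_pos=[
    [0.2,0,1],
    [0,0,2],
    [0,0,2],
    [0,0,2],
    [0,0,2],
    [0,0,2],
    [0,0,2],
    [0,0,2],
    [0,0,1.3],
    [0,0,1],
    [0,0,0],
    [0,0,0],
    [0,0,0],
    [0,0,0],
    [0,0,0],
    [0,0,0],
    [0,0,0],
    [0,0,0],
  ],
  angular=[
    [0,0,0],
    [0,0,0],
    [0,0,0],
    [0,0,0],
    [0,0,0],
    [0,0,0],
    [0,0,0],
    [0,0,0],
    [0,0,0],
    [0,0,0],
    [0,0,0],
    [0,0,0],
    [0,0,0],
    [0,0,0],
    [0,0,0],
    [0,0,0],
    [0,0,0],
    [0,0,0],
  ],
  gripper=[6.5,6.5,6.5,6.5,6.5,6.5,6.5,6.5,6.5,6.5,6.5,6.5,3.5,3.5,3.5,3.5,3.5,3.5],
  squeeze=25,
)

```text
time_s: 27.05
tool_pos: [0.3757, 0.3042, 0.013]
tool_rot: [180.0, -0.0, 45.0]
force: [0.1, -1.4, 3.0]
grip_width: 0.0425
grasp_force: 25.2
```

Run:
```python
from h import *
w=eyes.read_camera('wrist'); s=eyes.read_camera('scene')
f=lambda I,c,r,W,H,k:cv2.resize(I['pixels'][r:r+H,c:c+W,::-1],None,fx=k,fy=k,interpolation=cv2.INTER_CUBIC)
cv2.imwrite('pics/j1.png',np.hstack([f(s,180,220,80,100,5),f(w,190,130,133,166,3.01)[:500]]))
go((.4345,-.001,.2))
```

```text
tool [0.3758 0.3042 0.013 ] [180.  -0.  45.] q [  6.  15. -52. 116.  14.  55. -99.]
delta cm [-17.43  25.74 -18.7 ] turn None
```

View pics/j1.png

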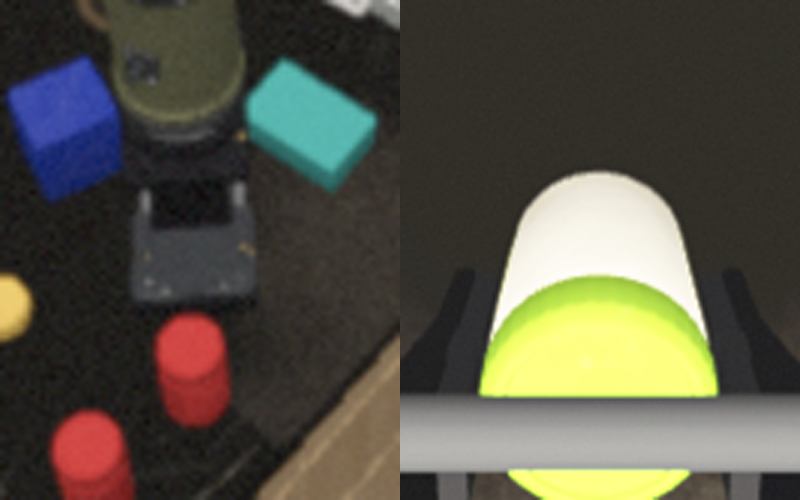

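The jar is gripped at 42.5 mm and 25 N, upright between the pads, with the red ones untouched. I'll lift it and carry it.

drive_tool(
  delta_pos=[
    [0,0,-0.5],
    [0,0,-1],
    [0,0,-1.5],
    [0,0,-1.5],
    [0,0,-1.5],
    [0,0,-1.5],
    [0,0,-1.5],
    [0,0,-1.5],
    [0,0,-1],
    [0,0,-0.5],
    [0,0,0],
  ],
  angular=[
    [0,0,0],
    [0,0,0],
    [0,0,0],
    [0,0,0],
    [0,0,0],
    [0,0,0],
    [0,0,0],
    [0,0,0],
    [0,0,0],
    [0,0,0],
    [0,0,0],
  ],
  gripper=[3.5,3.5,3.5,3.5,3.5,3.5,3.5,3.5,3.5,3.5,3.5],
)

```text
time_s: 28.25
tool_pos: [0.3758, 0.3042, 0.1332]
tool_rot: [180.0, -0.0, 45.0]
force: [0.3, 0.1, -0.5]
grip_width: 0.0425
grasp_force: 25.2
```

drive_tool(
  delta_pos=[
    [-0.2,0.5,0],
    [-0.5,1.4,0],
    [-0.7,1.9,0],
    [-0.7,1.9,0],
    [-0.7,1.9,0],
    [-0.7,1.9,0],
    [-0.7,1.9,0],
    [-0.7,1.9,0],
    [-0.7,1.9,0],
    [-0.7,1.9,0],
    [-0.7,1.9,0],
    [-1.7,1.1,0],
    [-1.7,1.1,0],
    [-1.7,1.1,0],
    [-1.7,1.1,0],
    [-1.7,1.1,0],
    [-1.2,0.8,0],
    [-0.7,0.4,0],
    [0,0,0],
    [0,0,0],
  ],
  angular=[
    [0,0,0],
    [0,0,0],
    [0,0,0],
    [0,0,0],
    [0,0,0],
    [0,0,0],
    [0,0,0],
    [0,0,0],
    [0,0,0],
    [0,0,0],
    [0,0,0],
    [0,0,0],
    [0,0,0],
    [0,0,0],
    [0,0,0],
    [0,0,0],
    [0,0,0],
    [0,0,0],
    [0,0,0],
    [0,0,0],
  ],
  gripper=[3.5,3.5,3.5,3.5,3.5,3.5,3.5,3.5,3.5,3.5,3.5,3.5,3.5,3.5,3.5,3.5,3.5,3.5,3.5,3.5],
)

```text
time_s: 30.25
tool_pos: [0.4342, -0.0, 0.1324]
tool_rot: [-180.0, -0.0, 45.0]
force: [-0.1, 0.2, -1.0]
grip_width: 0.0422
grasp_force: 25.2
```

Run:
```python
from h import *
go((.4345,-.001,.026))
```

```text
tool [ 0.4342 -0.      0.1324] [-180.   -0.   45.] q [ 33.  -5. -34. 116.  -3.  68. -45.]
delta cm [-0.05  0.1  10.64] turn None
```

drive_tool(
  delta_pos=[
    [0,0.1,0.8],
    [0,0,1.6],
    [0,0,1.6],
    [0,0,1.6],
    [0,0,1.4],
    [0,0,1.0],
    [0,0,1.0],
    [0,0,0.8],
    [0,0,0.4],
    [0,0,0.2],
    [0,0,0.1],
    [0,0,0],
  ],
  angular=[
    [0,0,0],
    [0,0,0],
    [0,0,0],
    [0,0,0],
    [0,0,0],
    [0,0,0],
    [0,0,0],
    [0,0,0],
    [0,0,0],
    [0,0,0],
    [0,0,0],
    [0,0,0],
  ],
  gripper=[3.5,3.5,3.5,3.5,3.5,3.5,3.5,3.5,3.5,3.5,3.5,3.5],
)

```text
time_s: 31.45
tool_pos: [0.4352, -0.0014, 0.0279]
tool_rot: [180.0, -0.0, 45.0]
force: [0.3, 0.1, -1.4]
grip_width: 0.0424
grasp_force: 25.2
```

drive_tool(
  delta_pos=[
    [0,0,0.1],
    [0,0,0.1],
    [0,0,0],
    [0,0,0],
    [0,0,0],
    [0,0,0],
    [0,0,-0.5],
    [0,0,-1],
    [0,0,-2],
    [0,0,-2.5],
    [0,0,-2.5],
    [0,0,-2.5],
    [0,0,-2.5],
    [0,0,-2],
    [0,0,-1],
    [0,0,0],
  ],
  angular=[
    [0,0,0],
    [0,0,0],
    [0,0,0],
    [0,0,0],
    [0,0,0],
    [0,0,0],
    [0,0,0],
    [0,0,0],
    [0,0,0],
    [0,0,0],
    [0,0,0],
    [0,0,0],
    [0,0,0],
    [0,0,0],
    [0,0,0],
    [0,0,0],
  ],
  gripper=[3.5,3.5,3.5,5.4,5.4,5.4,5.4,5.4,5.4,5.4,5.4,5.4,5.4,5.4,5.4,5.4],
)

```text
time_s: 33.05
tool_pos: [0.436, -0.0013, 0.1923]
tool_rot: [179.8, -0.1, 45.0]
force: [-0.2, -0.1, -0.2]
grip_width: 0.054
grasp_force: 0.0
```

Run:
```python
from h import *
w=eyes.read_camera('wrist');s=eyes.read_camera('scene');t=eyes.read_camera('top')
for p in(w,s):
    try: print(lid(p,.087))
    except Exception as e: print(e)
for p in(t,s):
    m=near(p,'tape_mid',(152,162) if p is t else (158,259)); c,_=cv2.findContours(m.astype(np.uint8),0,2); print(m.sum(),cv2.minAreaRect(max(c,key=len)),fit([(p,m)],TAPE,(.56,.40),[0]))
    # hole/gold inner ring centroid
    u=proj(p,(.56,.405,.01)).astype(int); print(u)
    h=cv2.cvtColor(p['pixels'],cv2.COLOR_RGB2HSV).astype(int); q=(h[...,1]>90)&(h[...,0]>8)&(h[...,0]<30)&(h[...,2]>45); q[:u[1]-18]=0;q[u[1]+18:]=0;q[:,:u[0]-18]=0;q[:,u[0]+18:]=0
    y,x=np.nonzero(q); print(len(x),x.min(),x.max(),y.min(),y.max(),ray(p,((x.min()+x.max())/2,(y.min()+y.max())/2),.0095))
go((.56,.4,.2))
```

```text
(array([ 236,  160,   38,   38, 1151], dtype=int32), array([0.43620574, 0.00070751, 0.087     ]))
(array([258, 193,  11,   9,  80], dtype=int32), array([0.432331  , 0.00310641, 0.087     ]))
197.0 ((152.5, 165.0), (16.0, 17.0), 90.0) (np.float64(0.5628451444178938), np.float64(0.4072993727199386), np.float64(-5.308901598535917), np.float64(0.7553139876891356))
[153 165]
71 147 158 158 169 [0.56803771 0.40787969 0.0095    ]
218.0 ((159.0, 262.0), (16.0, 18.0), 90.0) (np.float64(0.5650622405140074), np.float64(0.4104605063016099), np.float64(1.428026163424713), np.float64(0.7988782982680461))
[161 261]
110 153 178 255 278 [0.5346925  0.40861625 0.0095    ]
tool [ 0.4342 -0.0013  0.1895] [-1.799e+02  1.000e-01  4.500e+01] q [ 33.  -8. -33. 111.  -4.  75. -44.]
delta cm [ 37.28 -19.46  -1.06] turn None
```

The jar is seated at (0.436, 0.001) with its lid at the right height. Next is the tape roll near (0.566, 0.408).

drive_tool(
  delta_pos=[
    [0.6,-0.3,0],
    [1.2,-0.6,0],
    [1.8,-0.9,0],
    [2.4,-1.2,0],
    [2.4,-1.2,0],
    [2.4,-1.2,0],
    [2.4,-1.2,0],
    [2.4,-1.2,0],
    [2.4,-1.2,0],
    [2.4,-1.2,0],
    [2.4,-1.2,0],
    [2.4,-1.2,0],
    [2.4,-1.2,0],
    [2.4,-1.2,0],
    [2.4,-1.2,0],
    [2.4,-1.3,0],
    [1.8,-0.9,0],
    [1.0,-0.7,0],
    [0.6,-0.4,0],
    [0,0,0],
  ],
  angular=[
    [0,0,0],
    [0,0,0],
    [0,0,0],
    [0,0,0],
    [0,0,0],
    [0,0,0],
    [0,0,0],
    [0,0,0],
    [0,0,0],
    [0,0,0],
    [0,0,0],
    [0,0,0],
    [0,0,0],
    [0,0,0],
    [0,0,0],
    [0,0,0],
    [0,0,0],
    [0,0,0],
    [0,0,0],
    [0,0,0],
  ],
  gripper=[7.8,7.8,7.8,7.8,7.8,7.8,7.8,7.8,7.8,7.8,7.8,7.8,7.8,7.8,7.8,7.8,7.8,7.8,7.8,7.8],
)

```text
time_s: 35.3
tool_pos: [0.5664, 0.4076, 0.1902]
tool_rot: [-180.0, 0.0, 45.1]
force: [-0.6, -0.2, 0.6]
grip_width: 0.0781
grasp_force: 0.0
```

Run:
```python
from h import *
w=eyes.read_camera('wrist')
for d in models.cut_out(w,'tape_mid'):
    m=d['pixels'].astype(np.uint8); c,_=cv2.findContours(m,0,2); c=max(c,key=len); e=cv2.fitEllipse(c); print(d['p'],e); m2=m*0; cv2.drawContours(m2,[c],-1,1,-1)
    print(fit([(w,m2.astype(float))],TAPE,ray(w,e[0],.01)[:2],[0]))
    cv2.drawContours(w['pixels'],[c],-1,(0,255,0),1)
u=proj(w,(.566,.408,.01)); print(u,(lambda o:[proj(w,o['tool_pos']+[0,0,z-o['tool_pos'][2]]) for z in(.01,)])(telemetry.get_obs()))
cv2.imwrite('pics/t1.png',cv2.resize(w['pixels'][100:300,150:362,::-1],None,fx=2.5,fy=2.5,interpolation=cv2.INTER_CUBIC))
go((.566,.408,.0))
```

```text
0.89 ((253.59005737304688, 163.6262969970703), (43.76841735839844, 44.906036376953125), 39.99009704589844)
(np.float64(0.5644352465598792), np.float64(0.41046124404403), np.float64(13.160915294968442), np.float64(0.9514649908716731))
[255.78486235 164.21054553] [array([257.45400069, 164.7209351 ])]
tool [0.5671 0.4059 0.1906] [180.   0.  45.] q [ -7.  31. -47.  75.  22.  83. -97.]
delta cm [ 0.08 -0.24 19.06] turn None
```

View pics/t1.png

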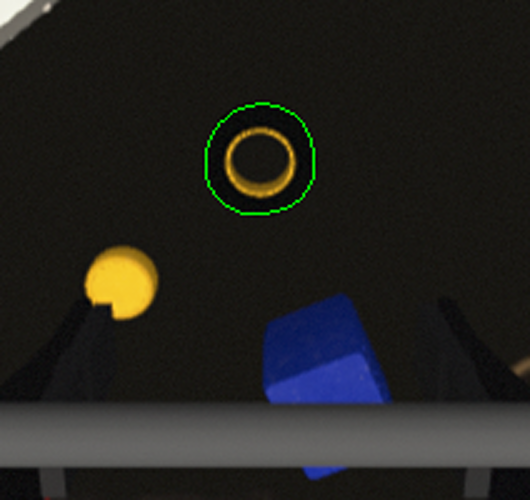

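The outlined roll is at crop (260,160), with the yellow cap and blue cube clear of the fingers' line. The fit gives (0.5645, 0.4105). I'll descend and grip.

drive_tool(
  delta_pos=[
    [0.1,-0.4,1],
    [0,0,2],
    [0,0,2],
    [0,0,2],
    [0,0,2],
    [0,0,2],
    [0,0,2],
    [0,0,2],
    [0,0,2],
    [0,0,1.4],
    [0,0,1],
    [0,0,0.6],
    [0,0,0.3],
    [0,0,0],
    [0,0,0],
  ],
  angular=[
    [0,0,0],
    [0,0,0],
    [0,0,0],
    [0,0,0],
    [0,0,0],
    [0,0,0],
    [0,0,0],
    [0,0,0],
    [0,0,0],
    [0,0,0],
    [0,0,0],
    [0,0,0],
    [0,0,0],
    [0,0,0],
    [0,0,0],
  ],
  gripper=[7.8,7.8,7.8,7.8,7.8,7.8,7.8,7.8,7.8,7.8,7.8,7.8,7.8,7.8,7.8],
)

```text
time_s: 36.9
tool_pos: [0.5653, 0.4107, -0.0116]
tool_rot: [180.0, -0.1, 45.0]
force: [0.0, -0.5, -0.3]
grip_width: 0.0776
grasp_force: 0.0
```

drive_tool(
  delta_pos=[
    [0,0,0],
    [0,0,0],
    [0,0,0],
    [0,0,0],
    [0,0,0],
    [0,0,0],
  ],
  angular=[
    [0,0,0],
    [0,0,0],
    [0,0,0],
    [0,0,0],
    [0,0,0],
    [0,0,0],
  ],
  gripper=[5.4,5.4,5.4,5.4,5.4,5.4],
  squeeze=20,
)

```text
time_s: 37.5
tool_pos: [0.565, 0.4104, -0.0122]
tool_rot: [180.0, -0.0, 45.0]
force: [-0.3, -0.4, 1.0]
grip_width: 0.0577
grasp_force: 20.0
```

57.7 mm is a bit under 60, so the grip may be near the bevelled rim. I'll regrip 5 mm lower.

drive_tool(
  delta_pos=[
    [0,0,0],
    [0,0,0],
    [0,0,0],
    [0,0,0.3],
    [0,0,0.2],
    [0,0,0],
    [0,0,0],
    [0,0,0],
    [0,0,0],
    [0,0,0],
    [0,0,0],
  ],
  angular=[
    [0,0,0],
    [0,0,0],
    [0,0,0],
    [0,0,0],
    [0,0,0],
    [0,0,0],
    [0,0,0],
    [0,0,0],
    [0,0,0],
    [0,0,0],
    [0,0,0],
  ],
  gripper=[6.8,6.8,6.8,6.8,6.8,6.8,5.2,5.2,5.2,5.2,5.2],
  squeeze=20,
)

```text
time_s: 38.6
tool_pos: [0.5649, 0.4103, -0.0174]
tool_rot: [180.0, 0.0, 45.0]
force: [1.0, -0.1, -0.6]
grip_width: 0.0581
grasp_force: 20.0
```

Run:
```python
from h import *
go((.5,.2,.1))
```

```text
tool [ 0.5649  0.4103 -0.0174] [180.   0.  45.] q [  -9.   41.  -42.   86.   29.   64. -102.]
delta cm [-19.46  10.28 -11.74] turn None
```

drive_tool(
  delta_pos=[
    [0,0,-0.5],
    [0,0,-1.5],
    [0,0,-2.5],
    [0,0,-2.5],
    [0,0,-2.5],
    [0,0,-2.5],
    [0,0,-2],
    [0,0,-1],
    [-0.6,0.4,0],
    [-1.2,0.7,0],
    [-1.8,1.1,0],
    [-2.3,1.5,0],
    [-2.3,1.5,0],
    [-2.3,1.5,0],
    [-2.3,1.5,0],
    [-2.3,1.5,0],
    [-2.3,1.5,0],
    [-2.3,1.5,0],
    [-2.3,1.5,0],
    [-2.3,1.5,0],
  ],
  angular=[
    [0,0,0],
    [0,0,0],
    [0,0,0],
    [0,0,0],
    [0,0,0],
    [0,0,0],
    [0,0,0],
    [0,0,0],
    [0,0,0],
    [0,0,0],
    [0,0,0],
    [0,0,0],
    [0,0,0],
    [0,0,0],
    [0,0,0],
    [0,0,0],
    [0,0,0],
    [0,0,0],
    [0,0,0],
    [0,0,0],
  ],
  gripper=[5.2,5.2,5.2,5.2,5.2,5.2,5.2,5.2,5.2,5.2,5.2,5.2,5.2,5.2,5.2,5.2,5.2,5.2,5.2,5.2],
)

```text
time_s: 40.6
tool_pos: [0.5028, 0.1254, 0.1314]
tool_rot: [-179.9, 0.1, 45.0]
force: [0.7, -1.0, -1.0]
grip_width: 0.0581
grasp_force: 20.0
```

drive_tool(
  delta_pos=[
    [-2.3,1.5,0],
    [-2.3,1.5,0],
    [-2.3,1.5,0],
    [-2.3,1.5,0],
    [-2.3,1.5,0],
    [-2.3,1.5,0],
    [-2.3,1.5,0],
    [-1.6,1.0,0],
    [-1.8,1.1,0],
    [-1.2,0.7,0],
    [-0.6,0.4,0],
    [0,0,0],
    [0,0,0],
    [0,0,0],
    [0,0,0],
    [0,0,0],
    [0,0,0],
    [0,0,0],
    [0,0,0],
    [0,0,0],
  ],
  angular=[
    [0,0,0],
    [0,0,0],
    [0,0,0],
    [0,0,0],
    [0,0,0],
    [0,0,0],
    [0,0,0],
    [0,0,0],
    [0,0,0],
    [0,0,0],
    [0,0,0],
    [0,0,0.08],
    [0,0,0.08],
    [0,0,0.08],
    [0,0,0.08],
    [0,0,0.08],
    [0,0,0.08],
    [0,0,0.08],
    [0,0,0.09],
    [0,0,0],
  ],
  gripper=[5.2,5.2,5.2,5.2,5.2,5.2,5.2,5.2,5.2,5.2,5.2,5.2,5.2,5.2,5.2,5.2,5.2,5.2,5.2,5.2],
)

```text
time_s: 42.6
tool_pos: [0.45, -0.1197, 0.132]
tool_rot: [-180.0, 0.1, 7.8]
force: [-0.3, -0.2, -0.6]
grip_width: 0.058
grasp_force: 20.0
```

Run:
```python
from h import *
w=eyes.read_camera('wrist')
go((.4511,-.12,.015))
cv2.imwrite('pics/t2.png',cv2.resize(w['pixels'][60:310,120:392,::-1],None,fx=2.2,fy=2.2,interpolation=cv2.INTER_CUBIC))
print(proj(w,(.4511,-.12,.053)),proj(w,(.4511,-.12,.027)))
```

```text
tool [ 0.4501 -0.1197  0.1321] [-180.     0.     7.9] q [ 47.  -0. -35. 112.  -0.  68. -70.]
delta cm [ 0.11  0.05 11.71] turn None
[256.74237321 185.36740917] [256.67103785 178.26596896]
```

View pics/t2.png

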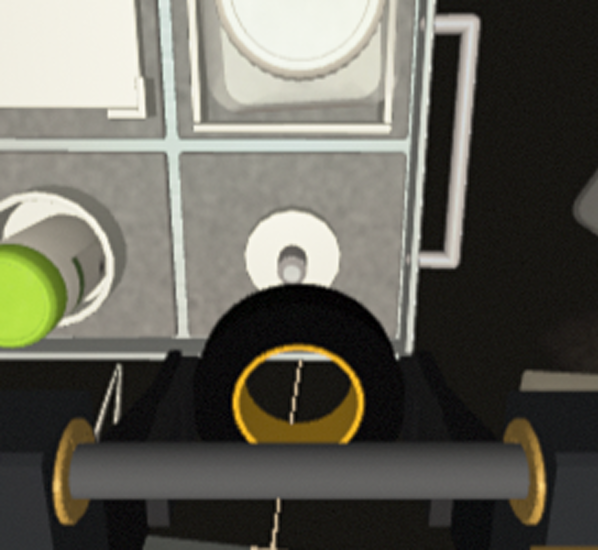

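The post tip is at native (252,183), about 3 px left of the roll's line, so I'll shift 3 mm that way and lower the roll over it.

drive_tool(
  delta_pos=[
    [0.2,-0.3,0.5],
    [0,0,1.5],
    [0,0,1.5],
    [0,0,1.5],
    [0,0,1.2],
    [0,0,1],
    [0,0,1],
    [0,0,1],
    [0,0,0.8],
    [0,0,0.8],
    [0,0,0.5],
    [0,0,0.4],
    [0,0,0.2],
    [0,0,0],
    [0,0,0],
  ],
  angular=[
    [0,0,0],
    [0,0,0],
    [0,0,0],
    [0,0,0],
    [0,0,0],
    [0,0,0],
    [0,0,0],
    [0,0,0],
    [0,0,0],
    [0,0,0],
    [0,0,0],
    [0,0,0],
    [0,0,0],
    [0,0,0],
    [0,0,0],
  ],
  gripper=[5.2,5.2,5.2,5.2,5.2,5.2,5.2,5.2,5.2,5.2,5.2,5.2,5.2,5.2,5.2],
)

```text
time_s: 44.15
tool_pos: [0.4524, -0.117, 0.0139]
tool_rot: [180.0, -0.0, 7.8]
force: [0.3, 0.2, -0.2]
grip_width: 0.0581
grasp_force: 20.0
```

drive_tool(
  delta_pos=[
    [0,0,0.2],
    [0,0,0.2],
    [0,0,0],
    [0,0,0],
    [0,0,0],
    [0,0,0],
    [0,0,0],
    [0,0,-0.5],
    [0,0,-1],
    [0,0,-2],
    [0,0,-2.5],
    [0,0,-2.5],
    [0,0,-2.5],
    [0,0,-2.5],
    [0,0,-2.5],
    [0,0,-1.5],
    [0,0,-0.5],
    [0,0,0],
  ],
  angular=[
    [0,0,0],
    [0,0,0],
    [0,0,0],
    [0,0,0],
    [0,0,0],
    [0,0,0],
    [0,0,0],
    [0,0,0],
    [0,0,0],
    [0,0,0],
    [0,0,0],
    [0,0,0],
    [0,0,0],
    [0,0,0],
    [0,0,0],
    [0,0,0],
    [0,0,0],
    [0,0,0],
  ],
  gripper=[5.2,5.2,5.2,6.8,6.8,6.8,6.8,6.8,6.8,6.8,6.8,6.8,6.8,6.8,6.8,6.8,6.8,6.8],
)

```text
time_s: 45.95
tool_pos: [0.4526, -0.1169, 0.1906]
tool_rot: [179.9, -0.1, 7.8]
force: [0.6, -0.0, -0.7]
grip_width: 0.068
grasp_force: 0.0
```

Run:
```python
from h import *
w=eyes.read_camera('wrist'); s=eyes.read_camera('scene')
for p,u0 in((w,proj(w,(.451,-.119,.036))),(s,proj(s,(.451,-.119,.036)))):
    for d in models.cut_out(p,'tape_mid'):
        if np.hypot(*(d['centre']-u0))<40:
            m=d['pixels'].astype(np.uint8); c,_=cv2.findContours(m,0,2); c=max(c,key=len); m2=m*0; cv2.drawContours(m2,[c],-1,1,-1)
            print(d['p'],d['centre'],'z.027',fit([(p,m2.astype(float))],TAPE+[0,0,.027],(.452,-.118),[0]),'z.045',fit([(p,m2.astype(float))],TAPE+[0,0,.045],(.452,-.118),[0]))
m=[k for k in masks(w,'slides_mid')]; print([(k[0],k[1]) for k in m])
go((.372,-.3,.19),94)
```

```text
0.6 [259.9, 180.6] z.027 (np.float64(0.4513456837323559), np.float64(-0.11631681581050383), np.float64(1.3251190264795034), np.float64(0.9563691401456272)) z.045 (np.float64(0.45365694798350076), np.float64(-0.11588007601802901), np.float64(7.100173744407643), np.float64(0.8624459418871834))
0.49 [277.9, 188.0] z.027 (np.float64(0.4511633885426292), np.float64(-0.1168216383672915), np.float64(3.414650930230197), np.float64(0.7649730643287208)) z.045 (np.float64(0.443516632373114), np.float64(-0.10465837905807042), np.float64(2.1001247943381154), np.float64(0.7397193111478827))
0.49 [273.5, 192.6] z.027 (np.float64(0.4178862638934096), np.float64(-0.0714095385401264), np.float64(-12.960514998458168), np.float64(0.4568146316063525)) z.045 (np.float64(0.4103956209781785), np.float64(-0.05913312894651208), np.float64(30.921372858617318), np.float64(0.46191939156963))
[(array([363.2, 228. ]), 0.92), (array([ 32.7, 183.2]), 0.9)]
tool [ 0.4515 -0.1167  0.1887] [-1.799e+02  1.000e-01  7.800e+00] q [ 47.  -3. -34. 108.  -2.  75. -69.]
delta cm [-10.36  17.09  -0.13] turn -1.505
```

The roll is seated: the fit at plinth height has IoU 0.96. For the slide box, the gripper's 190 mm body would come within a few mm of the tall bottle. So I'll first push the box about 2.5 cm towards the robot with closed fingers. Hovering and remeasuring first.

drive_tool(
  delta_pos=[
    [-0.2,0.6,0],
    [-0.4,1.2,0],
    [-0.6,1.8,0],
    [-0.6,1.8,0],
    [-0.6,1.8,0],
    [-0.6,1.8,0],
    [-0.6,1.8,0],
    [-0.6,1.8,0],
    [-0.6,1.8,0],
    [-0.5,1.7,0],
    [-0.4,1.2,0],
    [-0.2,0.6,0],
    [0,0,0],
  ],
  angular=[
    [0,0,0],
    [0,0,0],
    [0,0,0],
    [0,0,0.02],
    [0,0,0.02],
    [0,0,0.025],
    [0,0,0],
    [0,0,0],
    [0,0,0],
    [0,0,0],
    [0,0,0],
    [0,0,0],
    [0,0,0],
  ],
  gripper=[0,0,0,0,0,0,0,0,0,0,0,0,0],
)

```text
time_s: 47.5
tool_pos: [0.4105, -0.3015, 0.1895]
tool_rot: [-180.0, 0.0, 4.0]
force: [0.3, 1.1, 0.2]
grip_width: 0.0005
grasp_force: 0.0
```

Run:
```python
from h import *
w=eyes.read_camera('wrist'); t=eyes.read_camera('top')
print('sl',fit([(w,near(w,'slides_mid',proj(w,(.372,-.3,.016))))],SL,(.372,-.3),[0,.1]))
print('tall',fit([(w,near(w,'tall_bottle_mid',proj(w,(.506,-.298,.08))))],TALL,(.506,-.298),np.radians([-20,-40,0])))
print('edge',[ray(t,(c,255),0) for c in(340,360)])
go((.419,-.3,-.014),4)
I=np.ascontiguousarray(w['pixels'][40:300,120:392,::-1]); cv2.imwrite('pics/s1.png',cv2.resize(I,None,fx=2.2,fy=2.2,interpolation=cv2.INTER_CUBIC))
```

```text
sl (np.float64(0.3730489214250956), np.float64(-0.2987021375801903), np.float64(3.9842375196753284), np.float64(0.9561157643854272))
tall (np.float64(0.5048426315310184), np.float64(-0.2957081807907079), np.float64(-23.650237581150808), np.float64(0.9159054621566862))
edge [array([ 0.27397825, -0.25755619,  0.        ]), array([ 0.27668087, -0.32541103,  0.        ])]
tool [ 0.4113 -0.2997  0.1897] [-180.    -0.     4.1] q [ 57.   3. -24. 103.   1.  75. -54.]
delta cm [ 0.76  0.09 20.37] turn 0.003
```

View pics/s1.png

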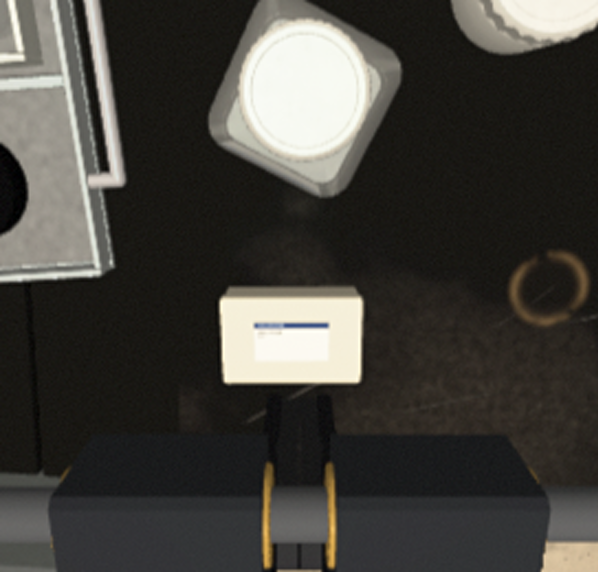

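The box is outlined cleanly at crop (291,335), and the tall bottle's nearest corner is at (325,190). I'll lower the closed fingers into the gap beside the box.

drive_tool(
  delta_pos=[
    [0.6,0,1],
    [0,0,2],
    [0,0,2],
    [0,0,2],
    [0,0,2],
    [0,0,2],
    [0,0,2],
    [0,0,2],
    [0,0,1.8],
    [0,0,1.5],
    [0,0,1],
    [0,0,0.5],
    [0,0,0],
  ],
  angular=[
    [0,0,0],
    [0,0,0],
    [0,0,0],
    [0,0,0],
    [0,0,0],
    [0,0,0],
    [0,0,0],
    [0,0,0],
    [0,0,0],
    [0,0,0],
    [0,0,0],
    [0,0,0],
    [0,0,0],
  ],
  gripper=[0,0,0,0,0,0,0,0,0,0,0,0,0],
)

```text
time_s: 49.0
tool_pos: [0.4167, -0.2997, -0.009]
tool_rot: [-180.0, 0.0, 4.1]
force: [-0.0, -0.4, -0.1]
grip_width: 0.0003
grasp_force: 0.0
```

drive_tool(
  delta_pos=[
    [-0.3,0,0],
    [-0.3,0,0],
    [-0.3,0,0],
    [-0.3,0,0],
    [-0.3,0,0],
    [-0.3,0,0],
    [-0.3,0,0],
    [-0.3,0,0],
    [-0.3,0,0],
    [-0.3,0,0],
    [-0.2,0,0],
    [0,0,0],
    [0.3,0,0],
    [0.2,0,-1],
    [0,0,-2],
    [0,0,-3],
    [0,0,-3],
    [0,0,-2],
    [0,0,-1],
    [0,0,0],
  ],
  angular=[
    [0,0,0],
    [0,0,0],
    [0,0,0],
    [0,0,0],
    [0,0,0],
    [0,0,0],
    [0,0,0],
    [0,0,0],
    [0,0,0],
    [0,0,0],
    [0,0,0],
    [0,0,0],
    [0,0,0],
    [0,0,0],
    [0,0,0],
    [0,0,0],
    [0,0,0],
    [0,0,0],
    [0,0,0],
    [0,0,0],
  ],
  gripper=[0,0,0,0,0,0,0,0,0,0,0,0,0,0,0,0,0,0,0,0],
)

```text
time_s: 51.0
tool_pos: [0.391, -0.3028, 0.1133]
tool_rot: [179.9, -0.1, 4.1]
force: [-1.0, -0.1, 0.5]
grip_width: 0.0001
grasp_force: 0.0
```

Run:
```python
from h import *
w=eyes.read_camera('wrist'); t=eyes.read_camera('top')
print('tall',fit([(w,near(w,'tall_bottle_mid',proj(w,(.506,-.298,.08))))],TALL,(.506,-.298),np.radians([-20])))
print('sl t',fit([(t,near(t,'slides_mid',(354,230)))],SL,(.35,-.3),[0,.1]))
print('sl w',fit([(w,near(w,'slides_mid',proj(w,(.35,-.3,.016))))],SL,(.35,-.3),[0,.1]))
go((.35,-.3,-.014),94)
```

```text
tall (np.float64(0.5065634087590591), np.float64(-0.29564579510223943), np.float64(-22.064242033935983), np.float64(0.9347271862605224))
sl t (np.float64(0.3453819444444444), np.float64(-0.2943865740740741), np.float64(11.684625405329978), np.float64(0.5679490534764023))
sl w (np.float64(0.34390859175291283), np.float64(-0.30045791504093683), np.float64(4.224891222887638), np.float64(0.6263019922020003))
tool [ 0.3891 -0.3015  0.1103] [-1.799e+02  1.000e-01  4.100e+00] q [ 58.   4. -24. 111.   2.  66. -53.]
delta cm [-3.87 -0.41 12.44] turn -1.57
```

drive_tool(
  delta_pos=[
    [-1,0,-2],
    [-1,0,-2],
    [-1,0,-2],
    [-1,0,-2],
    [0,0,-1],
    [0,0,0],
    [0,0,0],
    [0,0,0],
    [0,0,0],
    [0,0,0],
    [0,0,0],
    [0,0,0],
    [0,0,0],
    [0,0,0],
    [0,0,0],
    [0,0,0],
    [0,0,0],
  ],
  angular=[
    [0,0,0],
    [0,0,0],
    [0,0,0],
    [0,0,0],
    [0,0,-0.12],
    [0,0,-0.13],
    [0,0,-0.13],
    [0,0,-0.13],
    [0,0,-0.13],
    [0,0,-0.13],
    [0,0,-0.14],
    [0,0,-0.13],
    [0,0,-0.13],
    [0,0,-0.13],
    [0,0,-0.13],
    [0,0,-0.14],
    [0,0,0],
  ],
  gripper=[7.8,7.8,7.8,7.8,7.8,7.8,7.8,7.8,7.8,7.8,7.8,7.8,7.8,7.8,7.8,7.8,7.8],
)

```text
time_s: 52.95
tool_pos: [0.3496, -0.3047, 0.2007]
tool_rot: [-179.9, -0.1, 94.0]
force: [-0.0, -0.3, 0.1]
grip_width: 0.0778
grasp_force: 0.0
```

Run:
```python
from h import *
w=eyes.read_camera('wrist'); t=eyes.read_camera('top')
r=fit([(w,near(w,'slides_mid',proj(w,(.347,-.3,.016))))],SL,(.347,-.3),[0,.1]);print('sl w',r)
go((r[0],r[1],-.015),90+r[2])
r=fit([(t,near(t,'slides_mid',(354,230)))],SL,(.35,-.3),[0,.1]); print('t',r)
```

```text
sl w (np.float64(0.345534293019456), np.float64(-0.3016458997051509), np.float64(4.549288305150056), np.float64(0.9586289081966503))
tool [ 0.3498 -0.3048  0.2011] [-180.    -0.    93.9] q [ 58.  -4. -19. 107.  -1.  76.  43.]
delta cm [ 0.33 -0.39 21.61] turn -0.012
t (np.float64(0.3441291096844216), np.float64(-0.304597867865336), np.float64(5.2679065282650726), np.float64(0.9013208211950123))
```

drive_tool(
  delta_pos=[
    [0.3,-0.4,1],
    [0,0,2],
    [0,0,2],
    [0,0,2],
    [0,0,2],
    [0,0,2],
    [0,0,2],
    [0,0,2],
    [0,0,2],
    [0,0,2],
    [0,0,1.2],
    [0,0,0.8],
    [0,0,0.4],
    [0,0,0],
    [0,0,0],
    [0,0,0],
    [0,0,0],
    [0,0,0],
    [0,0,0],
    [0,0,0],
  ],
  angular=[
    [0,0,0],
    [0,0,0],
    [0,0,0],
    [0,0,0],
    [0,0,0],
    [0,0,0],
    [0,0,0],
    [0,0,0],
    [0,0,0],
    [0,0,0],
    [0,0,0],
    [0,0,0],
    [0,0,0],
    [0,0,0],
    [0,0,0],
    [0,0,0],
    [0,0,0],
    [0,0,0],
    [0,0,0],
    [0,0,0],
  ],
  gripper=[7.8,7.8,7.8,7.8,7.8,7.8,7.8,7.8,7.8,7.8,7.8,7.8,7.8,7.8,4.8,4.8,4.8,4.8,4.8,4.8],
  squeeze=20,
)

```text
time_s: 55.15
tool_pos: [0.346, -0.3026, -0.012]
tool_rot: [180.0, 0.0, 94.0]
force: [-0.5, 1.0, 2.7]
grip_width: 0.0538
grasp_force: 20.0
```

Run:
```python
from h import *
go((.43,-.21,.145),97.8)
```

```text
tool [ 0.346  -0.3026 -0.012 ] [180.   0.  94.] q [ 56.   9. -20. 121.   4.  50.  38.]
delta cm [  8.64   9.03 -15.7 ] turn -0.066
```

drive_tool(
  delta_pos=[
    [0,0,-0.5],
    [0,0,-1.5],
    [0,0,-2.5],
    [0,0,-2.5],
    [0,0,-2.5],
    [0,0,-2.5],
    [0,0,-2],
    [0,0,-2],
    [0,0,-1],
    [0,0,0],
  ],
  angular=[
    [0,0,0],
    [0,0,0],
    [0,0,0],
    [0,0,-0.016],
    [0,0,-0.02],
    [0,0,-0.02],
    [0,0,-0.01],
    [0,0,0],
    [0,0,0],
    [0,0,0],
  ],
  gripper=[4.8,4.8,4.8,4.8,4.8,4.8,4.8,4.8,4.8,4.8],
)

```text
time_s: 56.15
tool_pos: [0.3465, -0.3029, 0.1588]
tool_rot: [179.9, 0.1, 97.8]
force: [0.1, -0.6, -0.8]
grip_width: 0.0539
grasp_force: 20.0
```

drive_tool(
  delta_pos=[
    [0.5,0.4,0],
    [1.0,0.8,0],
    [1.4,1.2,0],
    [1.9,1.6,0],
    [1.9,1.6,0],
    [1.9,1.6,0],
    [1.9,1.6,0],
    [1.9,1.6,0],
    [1.9,1.6,0],
    [1.9,1.6,0],
    [1.9,1.6,0],
    [1.9,1.6,0],
    [1.9,1.5,0],
    [1.9,1.5,0],
    [1.9,1.5,0],
    [1.4,1.2,0],
    [1.0,0.8,0],
    [0.5,0.4,0],
    [0,0,0],
    [0,0,0],
  ],
  angular=[
    [0,0,0],
    [0,0,0],
    [0,0,0],
    [0,0,0],
    [0,0,0],
    [0,0,0],
    [0,0,0],
    [0,0,0],
    [0,0,0],
    [0,0,0],
    [0,0,0],
    [0,0,0],
    [0,0,0],
    [0,0,0],
    [0,0,0],
    [0,0,0],
    [0,0,0],
    [0,0,0],
    [0,0,0],
    [0,0,0],
  ],
  gripper=[4.8,4.8,4.8,4.8,4.8,4.8,4.8,4.8,4.8,4.8,4.8,4.8,4.8,4.8,4.8,4.8,4.8,4.8,4.8,4.8],
)

```text
time_s: 58.15
tool_pos: [0.5412, 0.013, 0.1571]
tool_rot: [-179.9, 0.0, 97.8]
force: [-0.2, -0.7, -1.2]
grip_width: 0.0539
grasp_force: 20.0
```

Run:
```python
from h import *
go((.54,.0125,.013),97.8)
w=eyes.read_camera('wrist')
for n in('cradle','slides_mid'):
    for d in models.cut_out(w,n):
        m=d['pixels'].astype(np.uint8); c,_=cv2.findContours(m,0,2); c=max(c,key=len); r=cv2.minAreaRect(c); print(n,d['p'],d['centre'],r,ray(w,r[0],.023))
print(proj(w,(.54,.0125,.023)))
```

```text
tool [0.5412 0.013  0.1571] [-179.9    0.    97.8] q [ 34.  10. -41. 101.   7.  72.  -2.]
delta cm [-0.03 -0.11 14.41] turn -0.0
cradle 0.9 [258.1, 144.5] ((257.0, 144.0), (48.0, 84.0), 90.0) [0.53765269 0.04791736 0.023     ]
slides_mid 0.69 [251.6, 223.2] ((255.0, 214.0), (96.0, 98.0), 90.0) [ 0.54725394 -0.03899534  0.023     ]
slides_mid 0.68 [131.4, 14.5] ((128.5, 14.5), (29.0, 93.0), 90.0) [0.39087616 0.15979324 0.023     ]
[254.84584754 173.70475136]
```

drive_tool(
  delta_pos=[
    [0.2,0,0.8],
    [0,0,1.6],
    [0,0,1.6],
    [0,0,1.6],
    [0,0,1.6],
    [0,0,1.6],
    [0,0,1.4],
    [0,0,1.0],
    [0,0,0.8],
    [0,0,0.8],
    [0,0,0.6],
    [0,0,0.5],
    [0,0,0.3],
    [0,0,0.1],
    [0,0,0],
  ],
  angular=[
    [0,0,0],
    [0,0,0],
    [0,0,0],
    [0,0,0],
    [0,0,0],
    [0,0,0],
    [0,0,0],
    [0,0,0],
    [0,0,0],
    [0,0,0],
    [0,0,0],
    [0,0,0],
    [0,0,0],
    [0,0,0],
    [0,0,0],
  ],
  gripper=[4.8,4.8,4.8,4.8,4.8,4.8,4.8,4.8,4.8,4.8,4.8,4.8,4.8,4.8,4.8],
)

```text
time_s: 59.8
tool_pos: [0.5417, 0.0152, 0.0147]
tool_rot: [180.0, 0.0, 97.8]
force: [0.4, -0.1, -1.0]
grip_width: 0.0539
grasp_force: 20.0
```

Lower 3 mm more, release with a modest opening, and rise.

drive_tool(
  delta_pos=[
    [0,0,0.2],
    [0,0,0.1],
    [0,0,0],
    [0,0,0],
    [0,0,0],
    [0,0,0],
    [0,0,0],
    [0,0,-0.5],
    [0,0,-1],
    [0,0,-2],
    [0,0,-3],
    [0,0,-3],
    [0,0,-3],
    [0,0,-3],
    [0,0,-2],
    [0,0,-1],
    [0,0,0],
  ],
  angular=[
    [0,0,0],
    [0,0,0],
    [0,0,0],
    [0,0,0],
    [0,0,0],
    [0,0,0],
    [0,0,0],
    [0,0,0],
    [0,0,0],
    [0,0,0],
    [0,0,0],
    [0,0,0],
    [0,0,0],
    [0,0,0],
    [0,0,0],
    [0,0,0],
    [0,0,0],
  ],
  gripper=[4.8,4.8,4.8,6.4,6.4,6.4,6.4,6.4,6.4,6.4,6.4,6.4,6.4,6.4,6.4,6.4,6.4],
)

```text
time_s: 61.5
tool_pos: [0.5425, 0.0153, 0.1984]
tool_rot: [179.8, 0.1, 97.8]
force: [1.1, 0.4, -0.0]
grip_width: 0.0638
grasp_force: 0.0
```

Run:
```python
from h import *
w=eyes.read_camera('wrist'); s=eyes.read_camera('scene')
for z in(.023,.033): print(z,fit([(w,near(w,'slides_mid',proj(w,(.541,.015,.04))))],SL+[0,0,z],(.541,.015),[.136]))
f=lambda I,c,r,W,H,k:cv2.resize(I['pixels'][r:r+H,c:c+W,::-1],None,fx=k,fy=k,interpolation=cv2.INTER_CUBIC)
cv2.imwrite('pics/end.png',np.hstack([f(s,205,110,130,150,3.0),f(w,80,0,384,384,450/384)])[:, :800])
```

```text
0.023 (np.float64(0.5409036132713417), np.float64(0.016619162369570405), np.float64(7.497488790798396), np.float64(0.9649889069383782))
0.033 (np.float64(0.5408874844198018), np.float64(0.01761535756163909), np.float64(7.8021494256243225), np.float64(0.9164563400285981))
```

View pics/end.png

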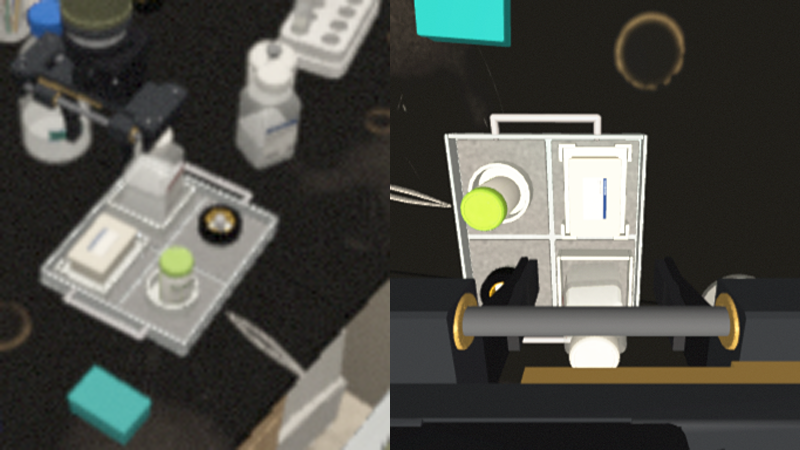

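All four items are in place: bottle at (160,185), tape over its post at (220,223), jar at (177,275) and box in the cradle at (103,250). The tall bottle still stands at (268,120). Handing the job in.

```bash
python3 -c "
from h import *
print(env.sign_off())"
```

```text
the job is handed in; nothing more can be done
None
```

The caddy is packed and handed in: by the last images, the short bottle, lime-lidded jar, tape roll and slide box are all seated and released, and the tall bottle and wide pot were left standing; the sign-off returned no verdict.

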